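Tidy the paint corner and close the eraser jar

ROBOT

A 6-joint arm with a two-finger parallel gripper is mounted at the origin on the work surface. World frame = base frame: x ahead of the robot, y to its left, z up, the work surface at z = 0. Lengths are in m, angles in rad, forces in N, time in s.
With the tool pointing down it reaches from about 0.35 to 0.85 m from the base axis. Payload 8.1 kg.
Tool frame: the origin (TCP) lies between the finger pads; the fingertips stand 11 mm ahead of it and the grasp point (between the pads) lies 8 mm behind it (tips_ahead is the z of the fingertips in the tool frame, in m); z points along the fingers, y is the line along which they close (so a half turn about z gives the same grasp; the last joint's range is limited). The gripper opens to 93 mm and grips with 3 to 60 N. Pads are 15 mm wide; open, the fingers measure 128 mm over their backs; the gripper's body (75 mm by 188 mm) begins 65 mm behind the grasp point.
Start: joints at [-1.298, 0.13, 1.488, -0, 1.523, -0.085], TCP at [0.21, -0.562, 0.23] pointing down, gripper open.
Joint ranges: [-2.96, 2.96], [-0.89, 2.26], [0.02, 2.5], [-1.34, 4.48], [0, 2.73], [-2.66, 2.66]. Speed limits (rad/s): [2.39, 2.39, 2.79, 3.14, 3.14, 3.14].

INTERFACE

Orientations are given as a rotation vector (axis times angle).
In Python, from plant import read_state, read_camera, close_job, tips_ahead gives the robot as it stands. The module is installed in compiled form; this text tells all that it offers.
- The arm moves only by the tool move_arm, never from a script. Its argument "plan" is a list of rows, each a list of 7 numbers: the turn, a rotation vector about the tool's x, y, z in units of 6 degrees (1.0 is 6 degrees), then the shift along the tool's x, y, z in units of 25 mm (1.0 is 25 mm), then the finger opening in mm, from 0 to 93. A call has exactly 10 rows; each row shifts and turns the commanded pose from where the row before left it, along the tool's axes as they then stand; what a row does not reach is not made up. A row lasts 1/10 s, in which the tool goes at most 50 mm and 8.59 degrees, less where a joint would pass 70% of its speed; a pose out of reach is approached as far as the arm can. A call is refused whole if a number of a shift passes 1 or a number of a turn 1, either way. A call with a gripper value outside its range is refused whole. The fingers move at their own pace and stop on an object; "force" is the grip in N (left out, the last holds). Time passes only in rows, so rows that do not move let the fingers close, or fill a call up. It gives the time, the measured TCP pose, the force, the opening and the grip force at its end, in the units of the state.
- read_state(): the state, without advancing time (a new reading comes with each control period).
- read_camera(name): name is "scene" or "top" or "wrist"; returns a dict with "frame" (400x640x3 uint8, red, green, blue), "z_map" (400x640 float32, m along the optical axis (not along the pixel's ray), 0 where there is no reading), "fx", "fy", "cx", "cy" (pixels), "rvec" (rotation vector, rad) and "tvec" (3), from world to camera coordinates, as OpenCV has them. Camera axes: x right, y down, z forward; pixel columns grow to the right and rows downward; lengths in m; the calibration is good to about 2 mm. A picture is of the moment at which its call begins.
- close_job(): hands the job in; it is judged then, once.
The state is a dict: "t": time; "q": joint angles; "dq": joint speeds; "joint_torque": joint torques, N m; "tool_pos": TCP position; "orientation": TCP orientation; "force": force on the tool from outside, world axes, zero at the start; "wrist_torque": the same for the moment, N m; "opening": finger opening in m; "gripper_force": force on a finger pad.
Only numpy, scipy, OpenCV 4.12 (cv2) and the standard library are available. Lean on these libraries where they do the work, as an engineer would, in place of code of your own. Each camera call takes 0.05 s, during which the arm holds its last target. There are 200 camera calls.

TASK

Put all the loose erasers into the glass jar, then close it: set the cap on the mouth, turn it back until it drops into the thread and screw it on fully. Also stand the fallen paint bottles upright again in the row along the middle of the tray, with the others still standing there, and leave the pencil cup, stapler and hole punch where they are.

Things in the scene. Friction and masses are not known exactly. Their poses are not given: they have to be found in the camera images.
- jar_rim (a point): Centre of the mouth of the clear glass jar, level with its rim, 96 mm above the desk; z up. The neck is 51 mm across outside (60 mm over the thread), 45 mm inside. The jar has a heavy base and does not move.
- jar_floor (a point): Centre of the inside floor of the jar, 6 mm above the desk; inside it is 73 mm across.
- cap_c (a point): Centre, half-way up, of the steel twist cap: 68 mm across, 20 mm high, lying right way up on the desk; z up. Its height against jar_rim: 0 to 6 mm above while its lugs lie on top of the threads, 3.5 mm below once dropped in, 7.5 mm below when fully screwed on. It turns easily and has about 1 mm of side play.
- E1_c (a point): Centre of a white eraser in a brown paper sleeve, 30 (x) x 18 (y) x 12 mm (z), lying on the desk. Three or four of the five erasers are there.
- E2_c (a point): Centre of a white eraser in a brown paper sleeve, 30 (x) x 18 (y) x 12 mm (z), lying on the desk. Three or four of the five erasers are there.
- E3_c (a point): Centre of a white eraser in a brown paper sleeve, 30 (x) x 18 (y) x 12 mm (z), lying on the desk. Three or four of the five erasers are there.
- E4_c (a point): Centre of a white eraser in a brown paper sleeve, 30 (x) x 18 (y) x 12 mm (z), lying on the desk. Three or four of the five erasers are there.
- P1_c (a point): Centre of a fallen square paint bottle of white plastic with a paper band and round grey cap, 36 x 36 mm in section, 92 mm long (body 64 mm, then neck and cap, 25 mm across). It lies on one side across the tray, cap towards the robot; x axis from foot to cap. Two or three of P1, P2 and P3 are there, 0.09 to 0.18 kg.
- P2_c (a point): Centre of a fallen square paint bottle of white plastic with a paper band and round grey cap, 36 x 36 mm in section, 92 mm long (body 64 mm, then neck and cap, 25 mm across). It lies on one side across the tray, cap towards the robot; x axis from foot to cap. Two or three of P1, P2 and P3 are there, 0.09 to 0.18 kg.
- N1_c (a point): Centre, 46 mm above the foot, of a paint bottle like P1 that stands upright in the tray; z axis from foot to cap.
- N2_c (a point): Centre, 46 mm above the foot, of a paint bottle like P1 that stands upright in the tray; z axis from foot to cap.
- tray: Plywood tray of the paint bottles, 140 mm (x) by 430 mm (y), fixed to the desk; origin under its centre at desk level, y along its length. Floor 5 mm, rim (6 mm thick) 10 mm above the desk. The bottles belong in one row along the long middle line (tray x = 0), 80 mm apart, at tray y = -160, -80, 0, 80 and 160 mm, in any order; absent ones leave gaps.
- P1: The same bottle as P1_c; x axis from foot to cap; origin on the side it lies on at the start.
- P2: The same bottle as P2_c; x axis from foot to cap; origin on the side it lies on at the start.
- N1: The same bottle as N1_c; origin at its foot.
- N2: The same bottle as N2_c; origin at its foot.
- cap: The same cap; origin at the centre of its lower edge. Three hidden lugs inside this edge, at places that cannot be told. Lying on the threads, clockwise it runs into the stops; anticlockwise (at most about 115 degrees) it climbs up to 4 mm, then drops some 8 mm. From there 85 to 105 degrees clockwise brings it home.
- pencil_cup: White ceramic pencil cup with pencils, 80 mm across, 100 mm high (pencils to 170 mm), loose on the desk; origin under its centre. Leave alone.
- stapler: Purple plastic stapler, 135 x 34 x 50 mm, loose on the desk; origin under its centre. Leave alone.
- hole_punch: Small steel hole punch, 55 x 105 x 57 mm, loose on the desk; origin under its centre. Leave alone.
- jar: The jar; origin under its centre, any yaw. Body 80 mm across up to 62 mm, shoulder up to 71 mm, then the neck with a three-start right-handed thread: each thread sinks clockwise (seen from above) over 87 degrees, 4.4 mm in all, to a moulded stop; between that stop and the start of the next thread is a gap of 24 degrees where a lug of the cap can drop in.
- E5_c (a point): Centre of a white eraser in a brown paper sleeve, 30 (x) x 18 (y) x 12 mm (z), lying on the desk. Three or four of the five erasers are there.
- P3_c (a point): Centre of a fallen square paint bottle of white plastic with a paper band and round grey cap, 36 x 36 mm in section, 92 mm long (body 64 mm, then neck and cap, 25 mm across). It lies on one side across the tray, cap towards the robot; x axis from foot to cap. Two or three of P1, P2 and P3 are there, 0.09 to 0.18 kg.
- P3: The same bottle as P3_c; x axis from foot to cap; origin on the side it lies on at the start.

How it is judged:
By the outcome, as a careful person would: the job done as asked, in the order asked, and still so for the second after the job is handed in, with the robot touching nothing.
Of P1, P2, P3 only 2 to 3 are there at a start; the rules pass over those that are not, and their reading is None.
Of E1, E2, E3, E4, E5 only 3 to 4 are there at a start; the rules pass over those that are not, and their reading is None.
At some moment in a run one of E1, E2, E3, E4, E5, cap may be knocked a few centimetres aside while the robot is not near it.
It also fails if it takes over 210 s, if anything falls off the work surface, if the arm or the gripper's body presses on something with over 40 N, if the wrist force passes 120 N, or if a joint passes its speed limit or range.

## Working session

There is one attempt and no reset: what is moved stays moved. The work goes in short steps, Python scripts to look and compute and a tool call to move; the robot and the scene stay as the last step left them, time stands still between calls to the robot, and variables do not carry over. Pictures are saved under pics/ and viewed, at most 14 in all, crops included, and the job is handed in when it is done.

Besides the shell and the picture viewer there is one more tool, called after "Request:" as name([rows], argument=value, ...), one row to a line, values as JSON. move_arm: Moves the arm, as the interface text tells. Its arguments: {"type":"object","properties":{"plan":{"type":"array","items":{"type":"array","items":{"type":"number"}}},"force":{"type":"number"}},"required":["plan"]}

```bash
mkdir -p pics; cat > h.py <<'E'
import numpy as np, cv2
from scipy.spatial.transform import Rotation as R
from plant import read_state, read_camera, close_job, tips_ahead
def cam(n):
    c=read_camera(n); return c
def pts(c):
    z=c["z_map"]; v,u=np.mgrid[0:400,0:640]
    P=np.stack([(u-c["cx"])/c["fx"]*z,(v-c["cy"])/c["fy"]*z,z],-1)
    Rm=cv2.Rodrigues(np.array(c["rvec"],float))[0]
    W=(P-np.array(c["tvec"]).ravel())@Rm
    W[z==0]=np.nan
    return W
def save(c,n,k=1):
    cv2.imwrite("pics/"+n,cv2.resize(c["frame"][:,:,::-1],None,fx=k,fy=k))
E
python3 - <<'E'
from h import *
print(read_state(), tips_ahead)
for n in("top","scene"):
    c=cam(n); save(c,n+"0.png",1.25); np.savez(n+"0.npz",W=pts(c),f=c["frame"])
    print(n,c["fx"],c["cx"],c["cy"],c["rvec"],c["tvec"])
E
```

```text
{'t': 0.0, 'q': array([-1.29839587e+00,  1.31151850e-01,  1.48926397e+00, -2.04607216e-05,
        1.52300637e+00, -8.54203510e-02]), 'dq': array([-5.57771177e-06,  6.16603254e-04,  1.04696480e-03, -1.83144744e-03,
        4.90077620e-04,  4.96116306e-04]), 'joint_torque': array([ 1.97837013e-03, -5.59840608e+01, -4.91756380e+01,  7.66983535e-02,
        3.56604788e-02, -1.69834684e-04]), 'tool_pos': array([ 0.20999495, -0.56146721,  0.22860141]), 'orientation': array([-3.08965623e+00, -5.58747611e-01,  3.00070791e-04]), 'force': array([-0.29824284,  0.53239112,  0.67703392]), 'wrist_torque': array([0.01431925, 0.00326995, 0.00504367]), 'gripper_force': 0.0, 'opening': 0.09313616857859644} 0.011
top 515.4834127339501 318.1343256503925 201.09473272480673 [ 2.14959824 -2.10958261  0.20055806] [-0.02614247  0.61016129  1.89733383]
scene 469.0813036365629 315.34677136552295 204.30269848098385 [ 1.29464046  2.06749135 -1.05900847] [ 0.26764956 -0.2706849   1.97686147]
```

View pics/top0.png

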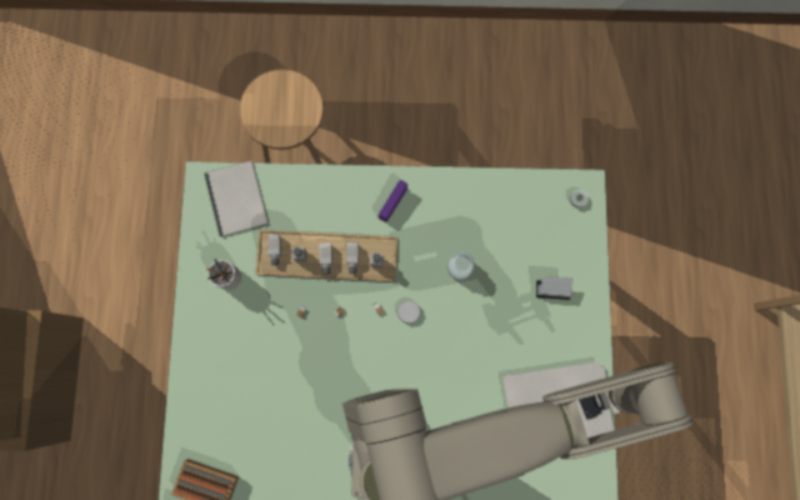

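View pics/scene0.png

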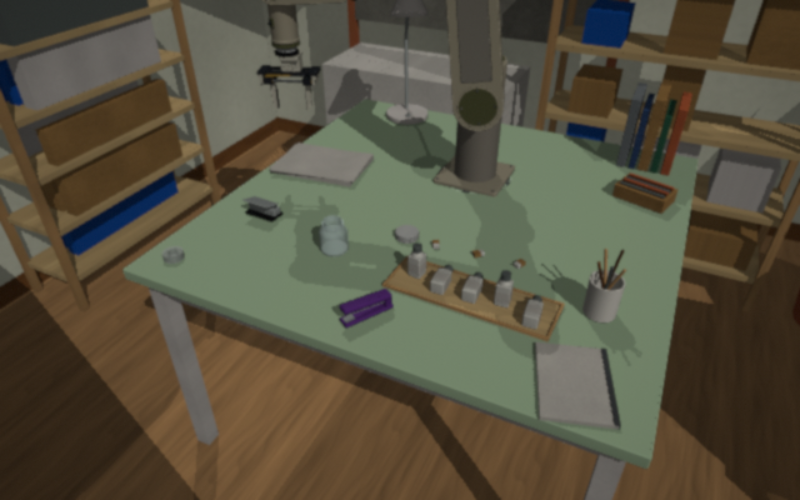

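The top view shows fallen bottles at (274,250), (325,258) and (353,257), and standing bottles at (300,255) and (378,260). Three erasers are at (302,312), (339,312) and (378,310), the cap is at (409,312) and the jar at (460,267).

```bash
python3 - <<'E'
from h import *
d=np.load("top0.npz"); W=d["W"]; f=d["f"].astype(int)
Rg=(W[...,0]>.25)&(W[...,0]<.95)&(W[...,1]>-.4)&(W[...,1]<.62)
print("desk z", np.nanmedian(W[...,2][Rg]))
m=(Rg&(W[...,2]>.007)).astype(np.uint8)
n,l,s,c=cv2.connectedComponentsWithStats(m)
for i in range(1,n):
    if s[i,4]>8:
        p=W[l==i]; print(s[i],p.mean(0).round(3),p.min(0).round(3),p.max(0).round(3), f[l==i].mean(0).round())
# bottles in tray
m=(Rg&(W[...,2]>.022)&(W[...,2]<.15)).astype(np.uint8)
n,l,s,c=cv2.connectedComponentsWithStats(m)
print('high')
for i in range(1,n):
    if s[i,4]>8:
        p=W[l==i]; print(s[i],p.mean(0).round(3),p.min(0).round(3),p.max(0).round(3))
# tray fit
t=(f[...,0]-f[...,2]>40)&Rg&(np.abs(W[...,2]-.008)<.006)&(W[...,0]>.55)
n,l,s,c=cv2.connectedComponentsWithStats(t.astype(np.uint8)); i=1+s[1:,4].argmax()
p=W[l==i][:,:2].astype(np.float32); print(cv2.minAreaRect(p))
E
```

```text
desk z 0.0011926547354819547
[ 162  129   52   62 1505] [0.775 0.498 0.012] [0.653 0.396 0.007] [0.901 0.605 0.027] [161. 159. 152.]
[301 143  26  36 338] [0.772 0.003 0.043] [ 0.709 -0.042  0.008] [0.854 0.054 0.07 ] [ 85.  63. 104.]
[201 184  52  40 825] [0.607 0.336 0.027] [0.526 0.241 0.007] [0.68  0.436 0.111] [129. 119. 100.]
[249 187  64  41 703] [0.585 0.146 0.029] [0.514 0.009 0.007] [0.671 0.253 0.106] [127. 117. 100.]
[273 186   9   7  13] [0.664 0.148 0.011] [0.651 0.131 0.007] [0.676 0.161 0.018] [151. 134. 104.]
[270 188  25  32 333] [0.603 0.121 0.027] [0.545 0.078 0.007] [0.669 0.172 0.054] [136. 128. 113.]
[295 188  19   8  50] [0.656 0.04  0.01 ] [0.642 0.006 0.007] [0.669 0.076 0.019] [154. 134. 103.]
[312 188   7  16  45] [ 0.637 -0.005  0.012] [ 0.611 -0.014  0.007] [0.671 0.009 0.022] [143. 127.  98.]
[288 197   7  10  18] [0.616 0.091 0.011] [0.598 0.079 0.007] [0.633 0.101 0.019] [119. 104.  80.]
[357 202  25  23 338] [ 0.568 -0.204  0.062] [ 0.533 -0.259  0.007] [ 0.619 -0.166  0.111] [141. 153. 146.]
[311 205   8  21  52] [ 0.56  -0.003  0.011] [ 0.524 -0.01
[... 1425 characters left out ...]
195  10  24 201] [0.593 0.123 0.039] [0.545 0.107 0.022] [0.636 0.143 0.054]
[234 198  12  12 124] [0.593 0.279 0.071] [0.578 0.264 0.022] [0.615 0.303 0.111]
[297 203  10  12 105] [0.579 0.047 0.075] [0.564 0.031 0.027] [0.601 0.065 0.106]
[358 202  22  22 279] [ 0.566 -0.203  0.072] [ 0.533 -0.246  0.024] [ 0.61  -0.168  0.111]
[165 208  28  24 374] [0.527 0.5   0.077] [0.488 0.461 0.022] [0.569 0.541 0.148]
[327 243   9  14  44] [ 0.431 -0.068  0.026] [ 0.406 -0.082  0.022] [ 0.455 -0.052  0.036]
[319 247   8   6  14] [ 0.432 -0.035  0.025] [ 0.421 -0.048  0.022] [ 0.44  -0.021  0.031]
((0.631709098815918, 0.18021638691425323), (0.38141947984695435, 0.0895300880074501), 86.49925231933594)
```

Request:
move_arm([
  [0,0,0.854,0,0,0,60],
  [0,0,0.854,0,0,0,60],
  [0,0,0.854,0,0,0,60],
  [0,0,0.854,0,0,0,60],
  [0,0,0,1,0,0,60],
  [0,0,0,1,0,0,60],
  [0,0,0,1,0,0,60],
  [0,0,0,1,0,0,60],
  [0,0,0,1,0,0,60],
  [0,0,0,1,0,0,60],
], force=20)

```text
t: 1.1
tool_pos: [0.361, -0.5616, 0.2289]
orientation: [-3.141, -0.0, 0.001]
force: [-0.0, -0.9, -0.3]
opening: 0.0597
gripper_force: 0.0
```

Request:
move_arm([
  [0,0,0,0.1,-0.9,0,60],
  [0,0,0,0.1,-0.9,0,60],
  [0,0,0,0.1,-0.9,0,60],
  [0,0,0,0.1,-0.9,0,60],
  [0,0,0,0.1,-0.9,0,60],
  [0,0,0,0.1,-0.9,0,60],
  [0,0,0,0.1,-0.9,0,60],
  [0,0,0,0.1,-0.9,0,60],
  [0,0,0,0.1,-0.9,0,60],
  [0,0,0,0.1,-0.9,0,60],
])

```text
t: 2.1
tool_pos: [0.3849, -0.3359, 0.2291]
orientation: [-3.141, -0.0, 0.001]
force: [0.7, 0.2, 0.7]
opening: 0.0598
gripper_force: 0.0
```

Request:
move_arm([
  [0,0,0,0.1,-1,0,60],
  [0,0,0,0.1,-1,0,60],
  [0,0,0,0.1,-1,0,60],
  [0,0,0,0.1,-1,0,60],
  [0,0,0,0.1,-1,0,60],
  [0,0,0,0.1,-1,0,60],
  [0,0,0,0.1,-1,0,60],
  [0,0,0,0.1,-1,0,60],
  [0,0,0,0.1,-1,0,60],
  [0,0,0,0.1,-1,0,60],
])

```text
t: 3.1
tool_pos: [0.4098, -0.0859, 0.2293]
orientation: [-3.141, -0.0, 0.001]
force: [-0.0, 0.1, -0.7]
opening: 0.0599
gripper_force: 0.0
```

Request:
move_arm([
  [0,0,0,0,-1,-0.4,60],
  [0,0,0,0,-1,-0.4,60],
  [0,0,0,0,-1,-0.4,60],
  [0,0,0,0,-1,-0.4,60],
  [0,0,0,0,-1,-0.4,60],
  [0,0,0,0,-1,-0.4,60],
  [0,0,0,0,-1,-0.4,60],
  [0,0,0,0,-0.9,-0.4,60],
  [0,0,0,0,0,0,60],
  [0,0,0,0,0,0,60],
])

```text
t: 4.1
tool_pos: [0.41, 0.1105, 0.3093]
orientation: [3.141, 0.002, -0.001]
force: [0.6, -0.0, -0.0]
opening: 0.0601
gripper_force: 0.0
```

```bash
python3 - <<'E'
from h import *
s=read_state(); print(s['tool_pos'],s['orientation'],s['q'])
c=cam("wrist"); save(c,"w1.png",1.25); W=pts(c); np.savez("w1.npz",W=W,f=c["frame"])
print(c["fx"],c["rvec"],c["tvec"]); 
for v in(0,200,399): print(W[v,[0,320,639]].round(3))
E
```

```text
[0.40995222 0.11053886 0.30926766] [ 3.14115386e+00  2.48003155e-03 -6.91337696e-04] [ 1.42817250e-01 -3.74285505e-01  1.80894114e+00 -3.74511751e-04
  1.70743472e+00  1.71198360e+00]
326.27917688919655 [-2.06071713  2.05605669  0.31264337] [0.10924706 0.33340922 0.59063369]
[[ 0.61   0.507  0.003]
 [ 0.601  0.109  0.041]
 [ 0.591 -0.22   0.082]]
[[ 0.348  0.585  0.   ]
 [ 0.349  0.108  0.001]
 [ 0.35  -0.367  0.001]]
[[0.422 0.19  0.402]
 [0.432 0.11  0.41 ]
 [0.424 0.032 0.403]]
```

View pics/w1.png

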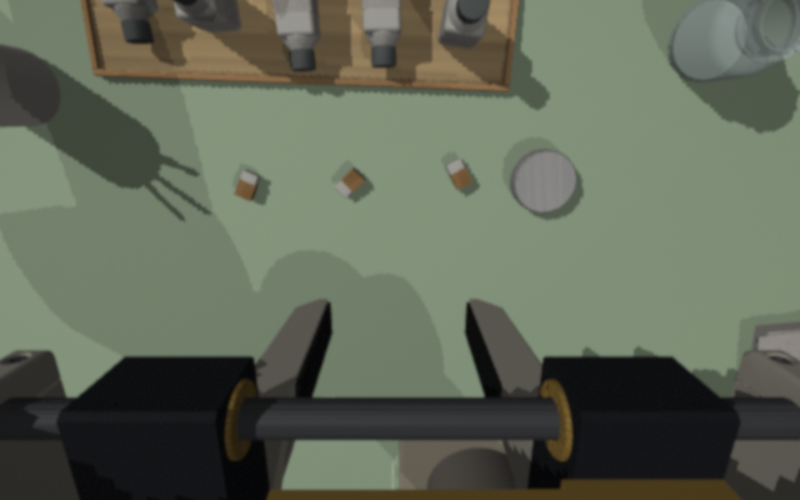

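The wrist view shows erasers at (247,185), (351,182) and (459,174), the cap at (545,182), and the tray at the top.

```bash
cat >> h.py <<'E'
def blobs(W,lo,hi,box,amin=15):
    m=(W[...,2]>lo)&(W[...,2]<hi)&(W[...,0]>box[0])&(W[...,0]<box[1])&(W[...,1]>box[2])&(W[...,1]<box[3])
    n,l,s,_=cv2.connectedComponentsWithStats(m.astype(np.uint8))
    for i in range(1,n):
        if s[i,4]<amin: continue
        p=W[l==i]; r=cv2.minAreaRect(np.float32(p[:,:2])*1000)
        print(s[i,4],"rect c",np.round(r[0],1),"size",np.round(r[1],1),"ang",round(r[2],1),"zmed",np.median(p[:,2]).round(4),"xy",(p[:,:2].min(0)*1000).round(),(p[:,:2].max(0)*1000).round())
E
python3 - <<'E'
from h import *
d=np.load("w1.npz"); W=d["W"]
blobs(W,.0085,.03,(.36,.50,-.12,.35))
print("tray"); blobs(W,.0075,.0125,(.5,.75,-.03,.45))
print("bottles"); blobs(W,.03,.12,(.5,.75,-.03,.45))
print("jar"); blobs(W,.07,.12,(.5,.75,-.33,-.1))
d=np.load("top0.npz"); print("jar top");blobs(d["W"],.088,.12,(.5,.75,-.33,-.1))
E
```

```text
2062 rect c [432.7 -49. ] size [67.5 67.9] ang 34.4 zmed 0.0203 xy [399. -83.] [467. -15.]
302 rect c [439.9  43.4] size [30.3 18.5] ang 27.6 zmed 0.0125 xy [423.  30.] [457.  57.]
282 rect c [429.6 164.4] size [17.4 29.3] ang 43.9 zmed 0.0126 xy [414. 148.] [446. 180.]
309 rect c [427.1 278.6] size [18.6 30.3] ang 66.1 zmed 0.0124 xy [411. 265.] [443. 293.]
tray
2351 rect c [567.6 208.6] size [ 82.6 432.1] ang 0.1 zmed 0.0103 xy [527.  -7.] [609. 425.]
22 rect c [601.7 348.7] size [ 4.2 11.7] ang 63.1 zmed 0.0105 xy [597. 347.] [608. 353.]
bottles
724 rect c [585.  362.8] size [33.6 35.9] ang 4.5 zmed 0.0355 xy [568. 346.] [603. 382.]
948 rect c [587.4 283.3] size [20.5 37.9] ang 18.5 zmed 0.0659 xy [579. 267.] [603. 304.]
1432 rect c [572.6 206.6] size [58.6 36.8] ang 2.6 zmed 0.0404 xy [543. 188.] [602. 226.]
1307 rect c [574.  126.4] size [54.7 35.7] ang 0.6 zmed 0.0403 xy [547. 109.] [602. 145.]
1231 rect c [583.3  51.3] size [36.3 33.3] ang 81.7 zmed 0.0728 xy [565.  31.] [602.  71.]
jar
1906 rect c [ 569.  -201.6] size [50.5 55.7] ang 0.4 zmed 0.0861 xy [ 544. -229.] [ 594. -174.]
jar top
63 rect c [ 570.8 -207.6] size [52.1 59.4] ang 89.3 zmed 0.0935 xy [ 541. -234.] [ 601. -181.]
```

Request:
move_arm([
  [0,0,0,0.4,0.895,1,45],
  [0,0,0,0.4,0.895,1,45],
  [0,0,0,0.4,0.894,1,45],
  [0,0,-0.92,0,0,1,45],
  [0,0,-0.92,0,0,1,45],
  [0,0,-0.92,0,0,1,45],
  [0,0,-0.92,0,0,1,45],
  [0,0,-0.92,0,0,1,45],
  [0,0,0,0,0,1,45],
  [0,0,0,0,0,1,45],
], force=15)

```text
t: 5.15
tool_pos: [0.4393, 0.0422, 0.058]
orientation: [3.051, 0.747, -0.002]
force: [-0.3, 0.4, 1.2]
opening: 0.0451
gripper_force: 0.0
```

Request:
move_arm([
  [0,0,0,0,0,0.7,45],
  [0,0,0,0,0,0.7,45],
  [0,0,0,0,0,0.45,45],
  [0,0,0,0,0,0,45],
  [0,0,0,0,0,0,0],
  [0,0,0,0,0,0,0],
  [0,0,0,0,0,0,0],
  [0,0,0,0,0,0,0],
  [0,0,0,0,0,0,0],
  [0,0,0,0,0,0,0],
])

```text
t: 6.15
tool_pos: [0.4402, 0.0434, 0.0135]
orientation: [3.051, 0.75, 0.0]
force: [0.4, -2.0, 1.7]
opening: 0.0179
gripper_force: 15.0
```

Request:
move_arm([
  [0,0,0,0,0,-1,0],
  [0,0,0,0,0,-1,0],
  [0,0,0,0,0,-1,0],
  [0,0,0,0,0,-1,0],
  [0,0,0,0,0,-1,0],
  [0,0,0.92,0,0,-1,0],
  [0,0,0.92,0,0,-1,0],
  [0,0,0.92,0,0,-1,0],
  [0,0,0.92,0,0,0,0],
  [0,0,0.92,0,0,0,0],
])

```text
t: 7.15
tool_pos: [0.4408, 0.0435, 0.2146]
orientation: [-3.142, 0.006, -0.004]
force: [1.3, 0.5, -0.7]
opening: 0.0178
gripper_force: 15.0
```

Request:
move_arm([
  [0,0,0,0,1,0,0],
  [0,0,0,0,1,0,0],
  [0,0,0,0,1,0,0],
  [0,0,0,0,1,0,0],
  [0,0,0,0,1,0,0],
  [0,0,0,0,1,0,0],
  [0,0,0,0,1,0,0],
  [0,0,0,0,1,0,0],
  [0,0,0,0,1,0,0],
  [0,0,0,0,1,0,0],
])

```text
t: 8.15
tool_pos: [0.44, -0.2075, 0.2133]
orientation: [-3.142, -0.0, -0.0]
force: [-0.0, -0.5, -0.5]
opening: 0.0179
gripper_force: 15.0
```

```bash
python3 - <<'E'
from h import *
s=read_state(); print(s['t'],s['tool_pos'],s['orientation'],s['opening'],s['gripper_force'])
c=cam("wrist"); save(c,"w2.png",1.25); W=pts(c); np.savez("w2.npz",W=W,f=c["frame"])
for lo in(.06,.075,.085,.09): print(lo); blobs(W,lo,.11,(.5,.65,-.3,-.1))
E
```

```text
8.15 [ 0.44000023 -0.20752945  0.21329995] [-3.14151479e+00 -2.81153063e-04 -4.91137561e-05] 0.017895488251024338 15.000506937503815
0.06
4110 rect c [ 568.5 -205.1] size [77.9 66.6] ang 89.8 zmed 0.082 xy [ 535. -244.] [ 602. -166.]
0.075
2270 rect c [ 570.  -205.2] size [59.9 53.2] ang 89.0 zmed 0.0896 xy [ 543. -235.] [ 597. -175.]
0.085
1813 rect c [ 569.5 -205.2] size [52.1 59.9] ang 0.0 zmed 0.0906 xy [ 543. -235.] [ 596. -175.]
0.09
1032 rect c [ 569.4 -207.3] size [49.7 55.5] ang 0.5 zmed 0.0951 xy [ 545. -235.] [ 594. -180.]
```

View pics/w2.png

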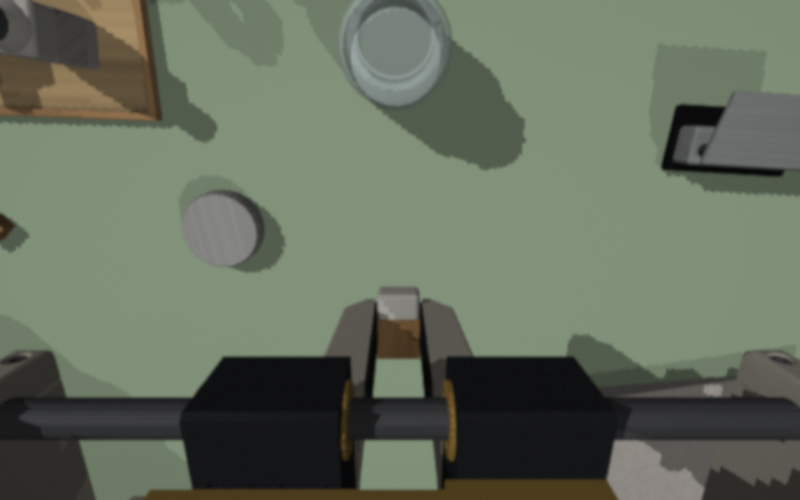

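Request:
move_arm([
  [0,0,0,0.87,0,0,0],
  [0,0,0,0.87,0,0,0],
  [0,0,0,0.87,0,0,0],
  [0,0,0,0.88,-0.05,0,0],
  [0,0,0,0.88,-0.05,0,0],
  [0,0,0,0.87,0,0.5,0],
  [0,0,0,0,0,1,0],
  [0,0,0,0,0,1,0],
  [0,0,0,0,0,0.9,0],
  [0,0,0,0,0,0.53,0],
])

```text
t: 9.2
tool_pos: [0.57, -0.2032, 0.1125]
orientation: [-3.14, -0.001, 0.005]
force: [-0.3, 0.0, -0.3]
opening: 0.0176
gripper_force: 15.0
```

Request:
move_arm([
  [0,0,0,0,0,0,0],
  [0,0,0,0,0,0,40],
  [0,0,0,0,0,0,40],
  [0,0,0,0,0,0,40],
  [0,0,0,0,0,0,40],
  [0,0,0,0,0,-1,40],
  [0,0,0,0,0,-1,40],
  [0,0,0,0,0,-1,50],
  [0,0,0,0,0,-1,50],
  [0,0,0,0,0,-1,50],
])

```text
t: 10.2
tool_pos: [0.5711, -0.2041, 0.2417]
orientation: [3.141, 0.0, 0.001]
force: [0.0, -0.9, -0.5]
opening: 0.0495
gripper_force: 0.0
```

Request:
move_arm([
  [0,0,0,-0.5,-1,0,50],
  [0,0,0,-0.5,-1,0,50],
  [0,0,0,-0.5,-1,0,50],
  [0,0,0,-0.5,-1,0,50],
  [0,0,0,-0.5,-1,0,50],
  [0,0,0,-0.5,-1,0,50],
  [0,0,0,-0.5,-1,0,50],
  [0,0,0,-0.5,-1,0,50],
  [0,0,0,-0.5,-1,0,50],
  [0,0,0,-0.5,-1,0,50],
])

```text
t: 11.2
tool_pos: [0.4457, 0.0468, 0.2407]
orientation: [-3.141, 0.0, -0.002]
force: [0.7, 0.4, -0.6]
opening: 0.05
gripper_force: 0.0
```

```bash
python3 - <<'E'
from h import *
s=read_state(); print(s['t'],s['tool_pos'],s['orientation'],s['opening'],s['q'])
c=cam("wrist"); W=pts(c); 
blobs(W,.0085,.03,(.36,.50,-.2,.35))
c=cam("top"); W=pts(c); save(c,"top1.png",1.25)
blobs(W,.008,.1,(.36,.50,-.2,.35),8); c2=c["frame"][180:250,340:400]; cv2.imwrite("pics/jar1.png",cv2.resize(c2[:,:,::-1],None,fx=6,fy=6))
E
```

```text
11.2 [0.44565076 0.04683855 0.24073433] [-3.14149956e+00  1.48019462e-04 -1.88479264e-03] 0.05003203448509867 [-9.87777788e-03 -2.98174594e-01  1.87280651e+00  1.04319107e-04
  1.56576177e+00  1.56101232e+00]
2574 rect c [433.  -49.2] size [68.  68.1] ang 3.4 zmed 0.0202 xy [399. -84.] [467. -15.]
404 rect c [427.2 278.7] size [19.5 30.5] ang 67.2 zmed 0.0124 xy [410. 264.] [443. 293.]
370 rect c [429.8 164.3] size [18.3 29.9] ang 43.7 zmed 0.0125 xy [414. 148.] [446. 180.]
194 rect c [427.7 -56.5] size [55.9 68.2] ang 43.1 zmed 0.0206 xy [398. -86.] [469. -25.]
30 rect c [426.3 273.6] size [23.1 31.7] ang 51.5 zmed 0.016 xy [416. 261.] [442. 290.]
10 rect c [423.5 170.1] size [ 4.7 19.1] ang 88.0 zmed 0.0147 xy [414. 168.] [433. 172.]
```

View pics/jar1.png

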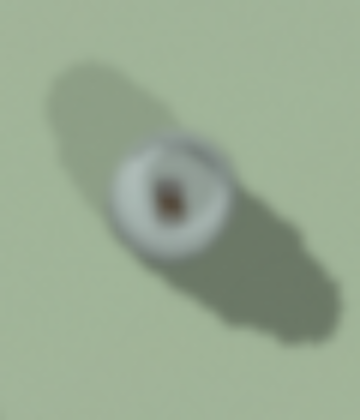

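Request:
move_arm([
  [0,0,0,-0.128,-0.94,0.3,60],
  [0,0,0,-0.128,-0.94,0.3,60],
  [0,0,0,-0.128,-0.94,0.3,60],
  [0,0,0,-0.128,-0.94,0.3,60],
  [0,0,0,-0.128,-0.94,0.3,60],
  [0,0,-0.9125,0,0,0.5,60],
  [0,0,-0.9125,0,0,0.5,60],
  [0,0,-0.9125,0,0,0.5,60],
  [0,0,-0.9125,0,0,0.5,60],
  [0,0,-0.9125,0,0,0.5,60],
])

```text
t: 12.3
tool_pos: [0.4308, 0.163, 0.1401]
orientation: [3.051, 0.749, 0.002]
force: [0.5, -0.1, -1.1]
opening: 0.0599
gripper_force: 0.0
```

Request:
move_arm([
  [0,0,-0.9125,0,0,1,60],
  [0,0,-0.9125,0,0,1,60],
  [0,0,-0.9125,0,0,1,60],
  [0,0,0,0,0,0.9,60],
  [0,0,0,0,0,0.8,60],
  [0,0,0,0,0,0.39,60],
  [0,0,0,0,0,0,0],
  [0,0,0,0,0,0,0],
  [0,0,0,0,0,0,0],
  [0,0,0,0,0,0,0],
])

```text
t: 13.3
tool_pos: [0.4306, 0.1635, 0.0135]
orientation: [2.915, 1.172, 0.002]
force: [0.1, 0.9, 0.1]
opening: 0.0326
gripper_force: 0.1
```

Request:
move_arm([
  [0,0,0,0,0,0,0],
  [0,0,0,0,0,-1,0],
  [0,0,0.9125,0,0,-1,0],
  [0,0,0.9125,0,0,-1,0],
  [0,0,0.9125,0,0,-1,0],
  [0,0,0.9125,0,0,-1,0],
  [0,0,0.9125,0,0,-1,0],
  [0,0,0.9125,0,0,-1,0],
  [0,0,0.9125,0,0,-1,0],
  [0,0,0.9125,0,0,0,0],
])

```text
t: 14.3
tool_pos: [0.4321, 0.164, 0.2173]
orientation: [-3.14, 0.006, -0.01]
force: [1.1, -0.2, -0.5]
opening: 0.0301
gripper_force: 15.0
```

Request:
move_arm([
  [0,0,0,0.3,1,0,0],
  [0,0,0,0.3,1,0,0],
  [0,0,0,0.3,1,0,0],
  [0,0,0,0.3,1,0,0],
  [0,0,0,0.3,1,0,0],
  [0,0,0,0.3,1,0,0],
  [0,0,0,0.3,1,0,0],
  [0,0,0,0.3,1,0,0],
  [0,0,0,0.3,1,0,0],
  [0,0,0,0.3,1,0,0],
])

```text
t: 15.3
tool_pos: [0.5053, -0.0876, 0.213]
orientation: [3.142, 0.0, 0.0]
force: [-0.5, 0.3, -0.1]
opening: 0.0298
gripper_force: 15.0
```

Request:
move_arm([
  [0,0,0,0.528,0.954,0,0],
  [0,0,0,0.528,0.954,0,0],
  [0,0,0,0.528,0.954,0,0],
  [0,0,0,0.528,0.954,0,0],
  [0,0,0,0.528,0.954,0,0],
  [0,0,0,0,0,0.8,0],
  [0,0,0,0,0,0.8,0],
  [0,0,0,0,0,0.8,0],
  [0,0,0,0,0,0.5,0],
  [0,0,0,0,0,0,0],
])

```text
t: 16.3
tool_pos: [0.5697, -0.2051, 0.138]
orientation: [-3.14, -0.0, 0.006]
force: [-0.6, 0.2, -0.1]
opening: 0.0295
gripper_force: 15.0
```

Request:
move_arm([
  [0,0,0,0,0,0.5,0],
  [0,0,0,0,0,0.46,0],
  [0,0,0,0,0,0,0],
  [0,0,0,0,0,0,50],
  [0,0,0,0,0,0,50],
  [0,0,0,0,0,0,50],
  [0,0,0,0,0,-1,50],
  [0,0,0,0,0,-1,50],
  [0,0,0,0,0,-1,50],
  [0,0,0,0,0,-1,50],
])

```text
t: 17.3
tool_pos: [0.5712, -0.2059, 0.2179]
orientation: [3.141, 0.0, 0.001]
force: [0.2, -1.0, -0.4]
opening: 0.05
gripper_force: 0.0
```

Request:
move_arm([
  [0,0,0,-0.286,-0.9675,0,60],
  [0,0,0,-0.286,-0.9675,0,60],
  [0,0,0,-0.286,-0.9675,0,60],
  [0,0,0,-0.286,-0.9675,0,60],
  [0,0,0,-0.286,-0.9675,0,60],
  [0,0,0,-0.286,-0.9675,0,60],
  [0,0,0,-0.286,-0.9675,0,60],
  [0,0,0,-0.286,-0.9675,0,60],
  [0,0,0,-0.286,-0.9675,0,60],
  [0,0,0,-0.286,-0.9675,0,60],
])

```text
t: 18.3
tool_pos: [0.4995, 0.037, 0.2171]
orientation: [-3.142, 0.0, -0.002]
force: [0.5, 0.2, -0.1]
opening: 0.0602
gripper_force: 0.0
```

```bash
python3 - <<'E'
from h import *
s=read_state(); print(s['t'],s['tool_pos'],s['orientation'],s['opening'],s['q'])
c=cam("wrist"); W=pts(c); 
blobs(W,.0085,.03,(.33,.52,-.2,.35))
c=cam("top"); c2=c["frame"][180:250,340:400]; cv2.imwrite("pics/jar2.png",cv2.resize(c2[:,:,::-1],None,fx=4,fy=4))
f=c["frame"][195:222,350:385].astype(int); print("brown px",((f[...,0]-f[...,2])>20).sum())
E
```

```text
18.3 [0.49948377 0.03697177 0.2170575 ] [-3.14156939e+00  5.53695209e-05 -1.94164355e-03] 0.06017795670346769 [-2.85624487e-02 -1.35717524e-01  1.77676253e+00  5.80804455e-05
  1.49931270e+00  1.54226502e+00]
2079 rect c [437.5 -49.8] size [68.2 59.2] ang 87.0 zmed 0.0201 xy [407. -84.] [467. -15.]
403 rect c [427.2 278.4] size [19.2 32.4] ang 64.9 zmed 0.0124 xy [410. 264.] [444. 293.]
brown px 8
```

Request:
move_arm([
  [0,0,0,-0.289,-0.966,0,60],
  [0,0,0,-0.289,-0.966,0,60],
  [0,0,0,-0.289,-0.966,0,60],
  [0,0,0,-0.289,-0.966,0,60],
  [0,0,0,-0.289,-0.966,0,60],
  [0,0,0,-0.289,-0.966,0,60],
  [0,0,0,-0.289,-0.966,0,60],
  [0,0,0,-0.289,-0.966,0,60],
  [0,0,0,-0.289,-0.966,0,60],
  [0,0,0,-0.289,-0.966,0,60],
])

```text
t: 19.4
tool_pos: [0.4277, 0.278, 0.2169]
orientation: [-3.141, 0.001, -0.002]
force: [-0.4, 0.4, 0.9]
opening: 0.0599
gripper_force: 0.0
```

Request:
move_arm([
  [0,0,-0.9167,0,0,0.6,60],
  [0,0,-0.9167,0,0,0.6,60],
  [0,0,-0.9167,0,0,0.6,60],
  [0,0,-0.9167,0,0,0.6,60],
  [0,0,-0.9167,0,0,0.6,60],
  [0,0,-0.9167,0,0,0.6,60],
  [0,0,-0.9167,0,0,0.6,60],
  [0,0,-0.9167,0,0,0.6,60],
  [0,0,-0.9167,0,0,0.6,60],
  [0,0,-0.9167,0,0,0.6,60],
])

```text
t: 20.4
tool_pos: [0.4283, 0.2771, 0.0663]
orientation: [2.784, 1.456, 0.002]
force: [0.6, -0.4, -1.1]
opening: 0.06
gripper_force: 0.0
```

Request:
move_arm([
  [0,0,-0.9167,0,0,0.6,60],
  [0,0,-0.9167,0,0,0.6,60],
  [0,0,0,0,0,0.6,60],
  [0,0,0,0,0,0.34,60],
  [0,0,0,0,0,0,60],
  [0,0,0,0,0,0,0],
  [0,0,0,0,0,0,0],
  [0,0,0,0,0,0,0],
  [0,0,0,0,0,0,0],
  [0,0,0,0,0,0,0],
])

```text
t: 21.4
tool_pos: [0.4275, 0.2776, 0.0131]
orientation: [2.635, 1.711, 0.001]
force: [0.0, -0.8, 0.8]
opening: 0.0297
gripper_force: 15.0
```

Request:
move_arm([
  [0,0,0,0,0,-1,0],
  [0,0,0,0,0,-1,0],
  [0,0,0.9167,0,0,-1,0],
  [0,0,0.9167,0,0,-1,0],
  [0,0,0.9167,0,0,-1,0],
  [0,0,0.9167,0,0,-1,0],
  [0,0,0.9167,0,0,-1,0],
  [0,0,0.9167,0,0,-1,0],
  [0,0,0.9167,0,0,0,0],
  [0,0,0.9167,0,0,0,0],
])

```text
t: 22.4
tool_pos: [0.428, 0.2779, 0.2143]
orientation: [-3.084, -0.593, -0.004]
force: [-0.5, 0.1, -0.2]
opening: 0.0297
gripper_force: 15.0
```

Request:
move_arm([
  [0,0,0.9167,0,0,0,0],
  [0,0,0.9167,0,0,0,0],
  [0,0,0.9167,0,0,0,0],
  [0,0,0.9167,0,0,0,0],
  [0,0,0,0.2,1,0,0],
  [0,0,0,0.2,1,0,0],
  [0,0,0,0.2,1,0,0],
  [0,0,0,0.2,1,0,0],
  [0,0,0,0.2,1,0,0],
  [0,0,0,0.2,1,0,0],
])

```text
t: 23.4
tool_pos: [0.4574, 0.1266, 0.2129]
orientation: [-3.142, -0.0, -0.0]
force: [-0.5, -0.3, -1.0]
opening: 0.0299
gripper_force: 15.0
```

Request:
move_arm([
  [0,0,0,0.3245,0.947,0,0],
  [0,0,0,0.3245,0.947,0,0],
  [0,0,0,0.3245,0.947,0,0],
  [0,0,0,0.3245,0.947,0,0],
  [0,0,0,0.3245,0.947,0,0],
  [0,0,0,0.3245,0.947,0,0],
  [0,0,0,0.3245,0.947,0,0],
  [0,0,0,0.3245,0.947,0,0],
  [0,0,0,0.3245,0.947,0,0],
  [0,0,0,0.3245,0.947,0,0],
])

```text
t: 24.4
tool_pos: [0.5387, -0.1102, 0.2129]
orientation: [-3.142, 0.0, -0.0]
force: [0.0, 0.2, -0.5]
opening: 0.0299
gripper_force: 15.0
```

Request:
move_arm([
  [0,0,0,0.3245,0.947,0,0],
  [0,0,0,0.3245,0.947,0,0],
  [0,0,0,0.3245,0.947,0,0],
  [0,0,0,0.3245,0.947,0,0],
  [0,0,0,0,0,1,0],
  [0,0,0,0,0,1,0],
  [0,0,0,0,0,1,0],
  [0,0,0,0,0,0.6,0],
  [0,0,0,0,0,0.38,0],
  [0,0,0,0,0,0,0],
])

```text
t: 25.4
tool_pos: [0.5702, -0.2035, 0.1121]
orientation: [-3.141, -0.0, 0.003]
force: [0.4, 0.4, -0.1]
opening: 0.0298
gripper_force: 15.0
```

Request:
move_arm([
  [0,0,0,0,0,0,50],
  [0,0,0,0,0,0,50],
  [0,0,0,0,0,0,50],
  [0,0,0,0,0,0,50],
  [0,0,0,0,0,-1,50],
  [0,0,0,0,0,-1,50],
  [0,0,0,0,0,-1,50],
  [0,0,0,0,0,-1,80],
  [0,0,0,0,0,-1,80],
  [0,0,0,0,0,-1,80],
])

```text
t: 26.4
tool_pos: [0.5709, -0.2039, 0.2649]
orientation: [3.141, 0.0, 0.001]
force: [0.2, -0.2, -0.2]
opening: 0.0696
gripper_force: 0.0
```

Request:
move_arm([
  [0,0,0,-0.8,-0.2,0,88],
  [0,0,0,-0.8,-0.2,0,88],
  [0,0,0,-0.8,-0.2,0,88],
  [0,0,0,-0.8,-0.2,0,88],
  [0,0,0,-0.8,-0.2,0,88],
  [0,0,0,0,0,0,88],
  [0,0,0,0,0,0,88],
  [0,0,0,0,0,0,88],
  [0,0,0,0,0,0,88],
  [0,0,0,0,0,0,88],
])

```text
t: 27.4
tool_pos: [0.4713, -0.179, 0.2632]
orientation: [-3.141, -0.0, 0.001]
force: [0.5, -0.2, -0.2]
opening: 0.0878
gripper_force: 0.0
```

```bash
python3 - <<'E'
from h import *
s=read_state(); print(s['t'],s['tool_pos'],s['orientation'],s['opening'],s['q'])
c=cam("wrist"); W=pts(c); save(c,"w3.png",1.25);np.savez("w3.npz",W=W,f=c["frame"])
blobs(W,.0085,.03,(.33,.52,-.2,.35))
for lo in(.06,.075,.085,.09,.0935): print(lo); blobs(W,lo,.11,(.5,.65,-.3,-.1))
c=cam("top");  W=pts(c)
f=c["frame"].astype(int); print("brown px",((f[195:222,350:385,0]-f[195:222,350:385,2])>20).sum())
# any other brown bits on the desk
m=((f[...,0]-f[...,2])>25)&(W[...,2]<.03)&(W[...,0]>.2)&(W[...,0]<.95)&(np.abs(W[...,1])<.6)
n,l,st,ce=cv2.connectedComponentsWithStats(m.astype(np.uint8))
for i in range(1,n):
    if st[i,4]>5: print(st[i],W[l==i].mean(0).round(3))
E
```

```text
27.4 [ 0.47133261 -0.17896871  0.26318756] [-3.14136726e+00 -3.09965920e-04  5.37510365e-04] 0.08781317840164607 [-4.64655895e-01 -1.42735071e-01  1.69945082e+00  4.80539386e-05
  1.58528381e+00  1.10594377e+00]
2227 rect c [432.5 -50.9] size [66.8 68.2] ang 83.9 zmed 0.0202 xy [398. -84.] [467. -17.]
0.06
3115 rect c [ 574.  -205.2] size [77.9 77.5] ang 13.9 zmed 0.082 xy [ 535. -244.] [ 613. -166.]
0.075
1666 rect c [ 574.1 -205.6] size [59.5 59.6] ang 89.9 zmed 0.0898 xy [ 544. -235.] [ 604. -176.]
0.085
1404 rect c [ 574.1 -205.6] size [59.5 59.6] ang 89.9 zmed 0.0906 xy [ 544. -235.] [ 604. -176.]
0.09
803 rect c [ 571.9 -204.3] size [60.1 54.8] ang 59.8 zmed 0.0953 xy [ 544. -235.] [ 604. -178.]
0.0935
491 rect c [ 574.1 -205.2] size [49.8 49.4] ang 0.1 zmed 0.0962 xy [ 549. -230.] [ 599. -181.]
brown px 347
[ 204  183  114   43 3119] [0.603 0.202 0.006]
```

View pics/w3.png

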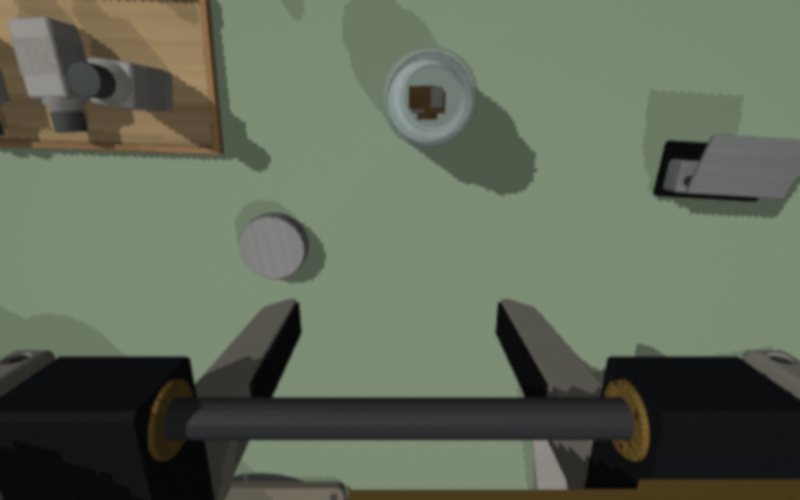

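The jar at (430,98) holds all three erasers; the cap is at (273,245).

Request:
move_arm([
  [0,0,0,-0.258,-0.86,0.3,90],
  [0,0,0,-0.258,-0.86,0.3,90],
  [0,0,0,-0.258,-0.86,0.3,90],
  [0,0,0,-0.258,-0.86,0.3,90],
  [0,0,0,-0.258,-0.86,0.3,90],
  [0,0,0,-0.258,-0.86,0.3,90],
  [0,0,0.926,0,0,0.5,90],
  [0,0,0.926,0,0,0.5,90],
  [0,0,0.926,0,0,0.5,90],
  [0,0,0.926,0,0,0.5,90],
])

```text
t: 28.5
tool_pos: [0.4324, -0.0498, 0.1679]
orientation: [-3.082, 0.611, -0.0]
force: [0.6, -0.9, 0.4]
opening: 0.0901
gripper_force: 0.0
```

Request:
move_arm([
  [0,0,0.926,0,0,0.6,90],
  [0,0,0.926,0,0,0.6,90],
  [0,0,0.926,0,0,0.6,90],
  [0,0,0.926,0,0,0.6,90],
  [0,0,0.926,0,0,0.6,90],
  [0,0,0,0,0,1,90],
  [0,0,0,0,0,0.9,90],
  [0,0,0,0,0,0.7,90],
  [0,0,0,0,0,0.53,90],
  [0,0,0,0,0,0,90],
])

```text
t: 29.5
tool_pos: [0.4305, -0.0495, 0.0132]
orientation: [2.846, -1.327, -0.006]
force: [-1.1, 0.3, -0.6]
opening: 0.0898
gripper_force: 0.0
```

Request:
move_arm([
  [0,0,0,0,0,0,60],
  [0,0,0,0,0,0,60],
  [0,0,0,0,0,0,60],
  [0,0,0,0,0,0,60],
  [0,0,0,0,0,0,60],
  [0,0,0,0,0,0,90],
  [0,0,0,0,0,0,90],
  [0,0,0,0,0,0,90],
  [0,0,0,0,0,0,90],
  [0,0,0,0,0,0,90],
], force=8)

```text
t: 30.5
tool_pos: [0.4321, -0.0499, 0.015]
orientation: [2.847, -1.328, -0.001]
force: [-0.0, -0.7, -0.3]
opening: 0.0899
gripper_force: 0.0
```

Request:
move_arm([
  [0,0,-0.9375,0,0,0,90],
  [0,0,-0.9375,0,0,0,90],
  [0,0,-0.9375,0,0,0,90],
  [0,0,-0.9375,0,0,0,90],
  [0,0,-0.9375,0,0,0,90],
  [0,0,-0.9375,0,0,0,90],
  [0,0,-0.9375,0,0,0,90],
  [0,0,-0.9375,0,0,0,90],
  [0,0,-0.9375,0,0,0,90],
  [0,0,-0.9375,0,0,0,90],
])

```text
t: 31.5
tool_pos: [0.4321, -0.0499, 0.0151]
orientation: [-3.137, -0.178, 0.0]
force: [-0.2, 0.1, -0.5]
opening: 0.0898
gripper_force: 0.0
```

Request:
move_arm([
  [0,0,-0.9375,0,0,0,90],
  [0,0,-0.9375,0,0,0,90],
  [0,0,-0.9375,0,0,0,90],
  [0,0,-0.9375,0,0,0,90],
  [0,0,-0.9375,0,0,0,90],
  [0,0,-0.9375,0,0,0,90],
  [0,0,0,0,0,0,60],
  [0,0,0,0,0,0,60],
  [0,0,0,0,0,0,60],
  [0,0,0,0,0,0,60],
])

```text
t: 32.5
tool_pos: [0.4322, -0.0499, 0.0151]
orientation: [-2.953, -1.072, 0.0]
force: [-0.1, 0.6, -0.3]
opening: 0.0683
gripper_force: 8.0
```

Request:
move_arm([
  [0,0,0,0,0,0,60],
  [0,0,0,0,0,0,60],
  [0,0,0,0,0,0,60],
  [0,0,0,0,0,0,60],
  [0,0,0,0,0,0,60],
  [0,0,0,0,0,-1,60],
  [0,0,0,0,0,-1,60],
  [0,0,0,0,0,-1,60],
  [0,0,0,0,0,-1,60],
  [0,0,0,0,0,0,60],
], force=20)

```text
t: 33.5
tool_pos: [0.4348, -0.0505, 0.119]
orientation: [2.949, 1.073, 0.009]
force: [0.4, -0.3, -0.2]
opening: 0.0681
gripper_force: 20.0
```

```bash
python3 - <<'E'
from h import *
s=read_state(); print(s)
T=R.from_rotvec(s['orientation'])
print("shift tool units to jar:", (T.inv().apply(np.array([.5741,-.2054,0.15])-s['tool_pos'])/.025).round(3), T.as_matrix()[:,0])
E
```

```text
{'t': 33.5, 'q': array([-2.32850496e-01, -2.48943962e-01,  2.05781279e+00,  4.34103207e-05,
        1.32611699e+00,  6.39782989e-01]), 'dq': array([-0.00112953,  0.03662563,  0.05079973, -0.00176867, -0.0551653 ,
        0.00139443]), 'joint_torque': array([ 1.23186428e-01, -3.38320935e+01, -4.56047237e+01,  6.73170411e-02,
        1.09639384e+00, -6.32704337e-03]), 'tool_pos': array([ 0.43483129, -0.05048523,  0.11900199]), 'orientation': array([2.94872968, 1.0732845 , 0.00869624]), 'force': array([ 0.43105873, -0.28902261, -0.16382338]), 'wrist_torque': array([-0.02270918,  0.01159013,  0.02476631]), 'gripper_force': 19.99997972336132, 'opening': 0.06814684393105723}
shift tool units to jar: [ 0.289  8.334 -1.195] [0.76601829 0.64280647 0.00397824]
```

Request:
move_arm([
  [0,0,0,0.035,0.84,-0.3,60],
  [0,0,0,0.035,0.84,-0.3,60],
  [0,0,0,0.035,0.84,-0.3,60],
  [0,0,0,0.035,0.84,-0.3,60],
  [0,0,0,0.035,0.84,-0.2,60],
  [0,0,0,0.035,0.84,0,60],
  [0,0,0,0.035,0.84,0,60],
  [0,0,0,0.035,0.84,0,60],
  [0,0,0,0.035,0.84,0,60],
  [0,0,0,0.037,0.856,0,60],
])

```text
t: 34.5
tool_pos: [0.5742, -0.2058, 0.1485]
orientation: [-2.951, -1.074, 0.002]
force: [1.3, -0.5, -0.6]
opening: 0.0679
gripper_force: 20.0
```

Request:
move_arm([
  [0,0,0,0,0,0,60],
  [0,0,0,0,0,0,60],
  [0,0,0,0,0,0.5,60],
  [0,0,0,0,0,0.4,60],
  [0,0,0,0,0,0.3,60],
  [0,0,0,0,0,0.2,60],
  [0,0,0,0,0,0.12,60],
  [0,0,0,0,0,0,60],
  [0,0,0,0,0,0,60],
  [0,0,0,0,0,0,60],
])

```text
t: 35.5
tool_pos: [0.5746, -0.2056, 0.1127]
orientation: [2.951, 1.074, 0.001]
force: [-1.4, -0.5, -0.2]
opening: 0.0677
gripper_force: 20.0
```

```bash
python3 - <<'E'
from h import *
s=read_state(); print(s['t'],s['tool_pos'],s['force'],s['wrist_torque'],s['q'])
c=cam("wrist"); save(c,"w4.png",1)
c=cam("scene"); W=pts(c); cv2.imwrite("pics/s4.png",cv2.resize(c["frame"][140:240,200:330,::-1],None,fx=5,fy=5))
E
```

```text
35.5 [ 0.57455306 -0.20560927  0.11270223] [-1.35019089 -0.54551519 -0.24066943] [-0.05761603 -0.02925832 -0.03269519] [-4.27638859e-01  2.38426163e-01  1.58429242e+00 -3.66995561e-05
  1.31795922e+00  4.45021677e-01]
```

View pics/s4.png

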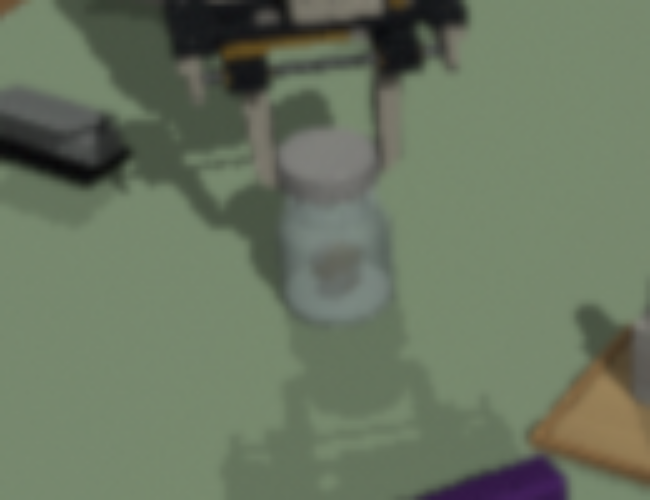

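Request:
move_arm([
  [0,0,0,0,0,0.04,60],
  [0,0,0,0,0,0.04,60],
  [0,0,0,0,0,0.04,60],
  [0,0,0,0,0,0.04,60],
  [0,0,0,0,0,0.04,60],
  [0,0,0,0,0,0.04,60],
  [0,0,0,0,0,0,60],
  [0,0,0,0,0,0,60],
  [0,0,0,0,0,0,60],
  [0,0,0,0,0,0,60],
])

```text
t: 36.6
tool_pos: [0.5743, -0.2055, 0.1062]
orientation: [2.952, 1.074, 0.0]
force: [0.8, 0.1, -0.6]
opening: 0.0675
gripper_force: 20.0
```

Request:
move_arm([
  [0,0,0,0,0,0.04,60],
  [0,0,0,0,0,0.04,60],
  [0,0,0,0,0,0,60],
  [0,0,0,0,0,0,60],
  [0,0,0,0,0,0,60],
  [0,0,0,0,0,0,60],
  [0,0,0,0,0,0,60],
  [0,0,0,0,0,0,60],
  [0,0,0,0,0,0,60],
  [0,0,0,0,0,0,60],
])

```text
t: 37.6
tool_pos: [0.5742, -0.2054, 0.1041]
orientation: [2.952, 1.075, -0.0]
force: [0.9, 0.8, 0.4]
opening: 0.0678
gripper_force: 20.0
```

Request:
move_arm([
  [0,0,0,0,0,0.02,60],
  [0,0,0,0,0,0.02,60],
  [0,0,0,0,0,0.02,60],
  [0,0,0,0,0,0,60],
  [0,0,0,0,0,0,60],
  [0,0,0,0,0,0,60],
  [0,0,0,0,0,0,60],
  [0,0,0,0,0,0,60],
  [0,0,0,0,0,0,60],
  [0,0,0,0,0,0,60],
])

```text
t: 38.6
tool_pos: [0.5742, -0.2054, 0.1026]
orientation: [-2.952, -1.074, -0.0]
force: [0.8, 0.6, -0.8]
opening: 0.068
gripper_force: 20.0
```

Request:
move_arm([
  [0,0,0,0,0,0.02,60],
  [0,0,0,0,0,0.02,60],
  [0,0,0,0,0,0,60],
  [0,0,0,0,0,0,60],
  [0,0,0,0,0,0,60],
  [0,0,0,0,0,0,60],
  [0,0,0,0,0,0,60],
  [0,0,0,0,0,0,60],
  [0,0,0,0,0,0,60],
  [0,0,0,0,0,0,60],
])

```text
t: 39.6
tool_pos: [0.5742, -0.2054, 0.1016]
orientation: [-2.952, -1.074, 0.0]
force: [-0.8, 0.1, 0.7]
opening: 0.0682
gripper_force: 20.0
```

Request:
move_arm([
  [0,0,0,0,0,0.02,60],
  [0,0,0,0,0,0.02,60],
  [0,0,0,0,0,0,60],
  [0,0,0,0,0,0,60],
  [0,0,0,0,0,0,60],
  [0,0,0,0,0,0,60],
  [0,0,0,0,0,0,60],
  [0,0,0,0,0,0,60],
  [0,0,0,0,0,0,60],
  [0,0,0,0,0,0,60],
])

```text
t: 40.6
tool_pos: [0.5742, -0.2054, 0.1006]
orientation: [-2.952, -1.074, -0.0]
force: [0.2, -1.1, -0.0]
opening: 0.0682
gripper_force: 20.0
```

Request:
move_arm([
  [0,0,0,0,0,0.02,60],
  [0,0,0,0,0,0.02,60],
  [0,0,0,0,0,0,60],
  [0,0,0,0,0,0,60],
  [0,0,0,0,0,0,60],
  [0,0,0,0,0,0,60],
  [0,0,0,0,0,0,60],
  [0,0,0,0,0,0,60],
  [0,0,0,0,0,0,60],
  [0,0,0,0,0,0,60],
])

```text
t: 41.6
tool_pos: [0.5742, -0.2054, 0.0996]
orientation: [2.952, 1.075, 0.0]
force: [1.0, 0.6, -1.9]
opening: 0.0677
gripper_force: 20.0
```

Request:
move_arm([
  [0,0,0,0,0,0.02,60],
  [0,0,0,0,0,0.02,60],
  [0,0,0,0,0,0,60],
  [0,0,0,0,0,0,60],
  [0,0,0,0,0,0,60],
  [0,0,0,0,0,0,60],
  [0,0,0,0,0,0,60],
  [0,0,0,0,0,0,60],
  [0,0,0,0,0,0,60],
  [0,0,0,0,0,0,60],
])

```text
t: 42.6
tool_pos: [0.5742, -0.2055, 0.0987]
orientation: [2.952, 1.074, 0.0]
force: [0.1, 0.3, -1.0]
opening: 0.0678
gripper_force: 20.0
```

```bash
python3 - <<'E'
from h import *
s=read_state(); print(s['t'],s['tool_pos'],s['force'],s['wrist_torque'])
c=cam("scene"); W=pts(c); blobs(W,.09,.13,(.52,.61,-.25,-.16))
E
```

```text
42.6 [ 0.57423717 -0.20545283  0.09866683] [ 0.11737007  0.34773119 -0.96637841] [-0.0077951  -0.04508599  0.04172926]
324 rect c [ 576.9 -200.8] size [71.2 74.8] ang 81.1 zmed 0.1025 xy [ 539. -238.] [ 610. -161.]
```

Request:
move_arm([
  [0,0,0,0,0,0.02,60],
  [0,0,0,0,0,0.02,60],
  [0,0,0,0,0,0,60],
  [0,0,0,0,0,0,60],
  [0,0,0,0,0,0,60],
  [0,0,0,0,0,0,60],
  [0,0,0,0,0,0,60],
  [0,0,0,0,0,0,60],
  [0,0,0,0,0,0,60],
  [0,0,0,0,0,0,60],
])

```text
t: 43.65
tool_pos: [0.5742, -0.2054, 0.0976]
orientation: [2.952, 1.075, 0.0]
force: [0.3, -0.3, -0.4]
opening: 0.068
gripper_force: 20.0
```

Request:
move_arm([
  [0,0,0,0,0,0.02,60],
  [0,0,0,0,0,0.02,60],
  [0,0,0,0,0,0,60],
  [0,0,0,0,0,0,60],
  [0,0,0,0,0,0,60],
  [0,0,0,0,0,0,60],
  [0,0,0,0,0,0,60],
  [0,0,0,0,0,0,60],
  [0,0,0,0,0,0,60],
  [0,0,0,0,0,0,60],
])

```text
t: 44.65
tool_pos: [0.5744, -0.2055, 0.0973]
orientation: [2.952, 1.074, 0.001]
force: [-1.1, 1.8, 6.1]
opening: 0.0679
gripper_force: 20.0
```

Request:
move_arm([
  [0,0,0.6,0,0,0.004,60],
  [0,0,0.6,0,0,0.004,60],
  [0,0,0.6,0,0,0.005,60],
  [0,0,0.6,0,0,0.005,60],
  [0,0,0.6,0,0,0.006,60],
  [0,0,0.6,0,0,0.006,60],
  [0,0,0.6,0,0,0.006,60],
  [0,0,0.6,0,0,0.006,60],
  [0,0,0,0,0,0,60],
  [0,0,0,0,0,0,60],
])

```text
t: 45.65
tool_pos: [0.5745, -0.2055, 0.0965]
orientation: [3.126, 0.306, 0.001]
force: [-2.9, 1.3, 5.7]
opening: 0.0678
gripper_force: 20.0
```

```bash
cat > st.py <<'E'
from h import *
s=read_state(); M=R.from_rotvec(s['orientation']).as_matrix()
print(s['t'],s['tool_pos'].round(4),"yaw",np.degrees(np.arctan2(M[1,0],M[0,0])).round(1),"F",s['force'].round(1),"T",s['wrist_torque'].round(3),"q6",s['q'][5].round(2),s['opening'])
E
python3 st.py
```

```text
45.65 [ 0.5745 -0.2055  0.0965] yaw 11.2 F [-2.9  1.3  5.7] T [ 0.167  0.487 -0.103] q6 0.95 0.06776209992833991
```

Request:
move_arm([
  [0,0,0.6,0,0,0.006,60],
  [0,0,0.6,0,0,0.006,60],
  [0,0,0.6,0,0,0.006,60],
  [0,0,0.6,0,0,0.006,60],
  [0,0,0.6,0,0,0.006,60],
  [0,0,0.6,0,0,0.006,60],
  [0,0,0.6,0,0,0.006,60],
  [0,0,0.6,0,0,0.006,60],
  [0,0,0,0,0,0,60],
  [0,0,0,0,0,0,60],
])

```text
t: 46.65
tool_pos: [0.5742, -0.2056, 0.0951]
orientation: [3.104, -0.481, 0.0]
force: [-2.4, 0.3, 6.1]
opening: 0.0675
gripper_force: 20.0
```

```bash
python3 st.py
```

```text
46.65 [ 0.5742 -0.2056  0.0951] yaw -17.6 F [-2.4  0.3  6.1] T [ 0.133  0.621 -0.152] q6 1.45 0.06751502009277698
```

Request:
move_arm([
  [0,0,0.6,0,0,0.006,60],
  [0,0,0.6,0,0,0.006,60],
  [0,0,0.6,0,0,0.006,60],
  [0,0,0.6,0,0,0.006,60],
  [0,0,0.6,0,0,0.006,60],
  [0,0,0.6,0,0,0.006,60],
  [0,0,0.6,0,0,0.006,60],
  [0,0,0,0,0,0,60],
  [0,0,0,0,0,0,60],
  [0,0,0,0,0,0,60],
])

```text
t: 47.65
tool_pos: [0.5742, -0.2053, 0.0938]
orientation: [-2.926, 1.144, 0.0]
force: [-2.4, 0.6, 5.2]
opening: 0.0677
gripper_force: 20.0
```

```bash
python3 st.py
```

```text
47.65 [ 0.5742 -0.2053  0.0938] yaw -42.7 F [-2.4  0.6  5.2] T [ 0.332  0.574 -0.108] q6 1.89 0.06773867113074668
```

Request:
move_arm([
  [0,0,0.4,0,0,0.005,60],
  [0,0,0.4,0,0,0.005,60],
  [0,0,0.4,0,0,0.004,60],
  [0,0,0.4,0,0,0.004,60],
  [0,0,0,0,0,0,60],
  [0,0,0,0,0,0,60],
  [0,0,0,0,0,0,60],
  [0,0,0,0,0,0,60],
  [0,0,0,0,0,0,60],
  [0,0,0,0,0,0,60],
])

```text
t: 48.65
tool_pos: [0.5743, -0.2056, 0.0936]
orientation: [2.82, -1.385, 0.0]
force: [-2.9, 0.3, 6.0]
opening: 0.0681
gripper_force: 20.0
```

```bash
python3 st.py
```

```text
48.65 [ 0.5743 -0.2056  0.0936] yaw -52.3 F [-2.9  0.3  6. ] T [ 0.244  0.636 -0.14 ] q6 2.06 0.06810680621841
```

Request:
move_arm([
  [0,0,0.4,0,0,0.003,60],
  [0,0,0.4,0,0,0.003,60],
  [0,0,0.4,0,0,0.003,60],
  [0,0,0.4,0,0,0,60],
  [0,0,0,0,0,0,60],
  [0,0,0,0,0,0,60],
  [0,0,0,0,0,0,60],
  [0,0,0,0,0,0,60],
  [0,0,0,0,0,0,60],
  [0,0,0,0,0,0,60],
])

```text
t: 49.65
tool_pos: [0.5744, -0.2063, 0.0935]
orientation: [2.693, -1.615, 0.002]
force: [-2.9, -2.7, 5.9]
opening: 0.0679
gripper_force: 20.0
```

```bash
python3 st.py
```

```text
49.65 [ 0.5744 -0.2063  0.0935] yaw -61.9 F [-2.9 -2.7  5.9] T [-0.357  0.614  0.595] q6 2.22 0.06791278273905978
```

Request:
move_arm([
  [0,0,0.4,0,0,0,60],
  [0,0,0.4,0,0,0,60],
  [0,0,0,0,0,0,60],
  [0,0,0,0,0,0,60],
  [0,0,0,0,0,0,60],
  [0,0,0,0,0,0,90],
  [0,0,0,0,0,0,90],
  [0,0,0,0,0,0,90],
  [0,0,0,0,0,0,90],
  [0,0,0,0,0,0,90],
], force=30)

```text
t: 50.65
tool_pos: [0.5741, -0.2052, 0.0924]
orientation: [-2.623, 1.729, 0.001]
force: [-0.4, -0.4, -0.5]
opening: 0.0896
gripper_force: 0.0
```

Request:
move_arm([
  [0,0,0,0,0,-1,90],
  [0,0,0,0,0,-1,90],
  [0,0,0,0,0,-1,90],
  [0,0,0,0,0,-1,90],
  [0,0,-1,0,0,-1,90],
  [0,0,-1,0,0,-1,90],
  [0,0,-1,0,0,-1,90],
  [0,0,-1,0,0,-1,90],
  [0,0,-1,0,0,0,90],
  [0,0,-1,0,0,0,90],
])

```text
t: 51.65
tool_pos: [0.5748, -0.2056, 0.2942]
orientation: [3.03, -0.827, 0.004]
force: [0.8, -0.5, -1.4]
opening: 0.0899
gripper_force: 0.0
```

Request:
move_arm([
  [0,0,-1,0,0,0,90],
  [0,0,-1,0,0,0,90],
  [0,0,-1,0,0,0,90],
  [0,0,-1,0,0,0,90],
  [0,0,-1,0,0,0,90],
  [0,0,0,-0.8,-0.6,0,60],
  [0,0,0,-0.8,-0.6,0,60],
  [0,0,0,-0.8,-0.6,0,60],
  [0,0,0,-0.8,-0.6,0,60],
  [0,0,0,-0.8,-0.6,0,60],
])

```text
t: 52.65
tool_pos: [0.4745, -0.1284, 0.2926]
orientation: [-3.141, 0.022, -0.0]
force: [-0.5, 0.2, 0.8]
opening: 0.0606
gripper_force: 0.0
```

```bash
python3 st.py; python3 - <<'E'
from h import *
c=cam("wrist"); W=pts(c); save(c,"w5.png",1.25)
blobs(W,.085,.12,(.5,.65,-.3,-.1))
E
```

```text
52.65 [ 0.4745 -0.1284  0.2926] yaw -0.8 F [-0.5  0.2  0.8] T [0.038 0.003 0.   ] q6 1.22 0.06058780001548194
3833 rect c [ 574.  -204.7] size [68.  68.3] ang 78.1 zmed 0.0988 xy [ 540. -239.] [ 609. -171.]
```

View pics/w5.png

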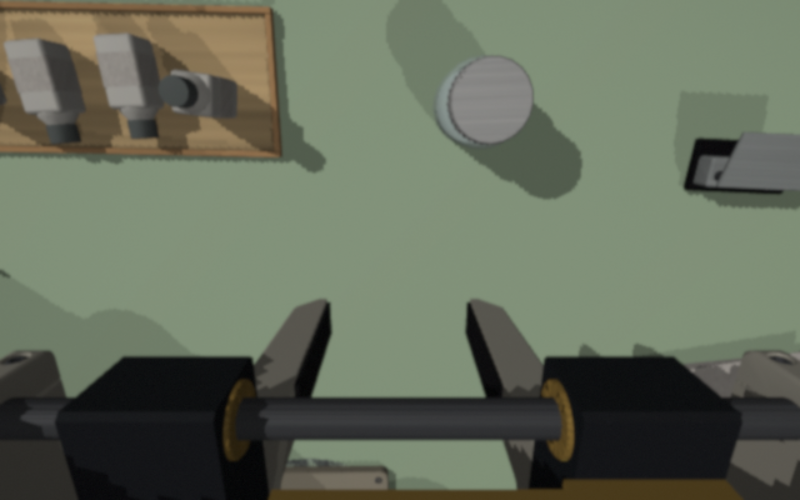

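The cap sits level on the jar at (491,100), with its top at 98.8 mm, so it is fully screwed on. Next are the bottles.

Request:
move_arm([
  [0,0,-0.14,0,0,0,60],
  [0,0,0,0,-1,-0.1,60],
  [0,0,0,0,-1,-0.1,60],
  [0,0,0,0,-1,-0.1,60],
  [0,0,0,0,-1,-0.1,60],
  [0,0,0,0,-1,-0.1,60],
  [0,0,0,0,-1,-0.1,60],
  [0,0,0,0,-1,-0.1,60],
  [0,0,0,0,-1,-0.1,60],
  [0,0,0,0,-1,-0.1,60],
])

```text
t: 53.7
tool_pos: [0.4759, 0.0967, 0.3152]
orientation: [3.142, 0.002, 0.0]
force: [0.1, 0.1, -0.4]
opening: 0.0596
gripper_force: 0.0
```

Request:
move_arm([
  [0,0,0,0.2,-1,0,60],
  [0,0,0,0.2,-1,0,60],
  [0,0,0,0.2,-1,0,60],
  [0,0,0,0.2,-1,0,60],
  [0,0,0,0,-0.3,0,60],
  [0,0,0,0,0,0,60],
  [0,0,0,0,0,0,60],
  [0,0,0,0,0,0,60],
  [0,0,0,0,0,0,60],
  [0,0,0,0,0,0,60],
])

```text
t: 54.7
tool_pos: [0.4952, 0.2028, 0.3154]
orientation: [-3.142, 0.0, -0.001]
force: [0.3, -0.3, 0.2]
opening: 0.06
gripper_force: 0.0
```

```bash
python3 st.py; python3 - <<'E'
from h import *
c=cam("wrist"); W=pts(c); save(c,"w6.png",1.25); np.savez("w6.npz",W=W,f=c["frame"])
B=(.5,.72,-.05,.46)
print("rim"); blobs(W,.008,.0125,B,60)
print("body/low"); blobs(W,.037,.046,B,40)
print("cap35"); blobs(W,.02,.037,B,40)
print("standing top"); blobs(W,.088,.11,B,40)
print("standing body"); blobs(W,.062,.078,B,40)
E
```

```text
54.7 [0.4952 0.2028 0.3154] yaw -0.0 F [ 0.3 -0.3  0.2] T [-0.002  0.091  0.029] q6 1.86 0.0600076426259666
rim
250 rect c [694.7 439. ] size [12.7 45.9] ang 15.9 zmed 0.0104 xy [683. 415.] [696. 460.]
4217 rect c [602.7 207.6] size [430.4 140.3] ang 88.1 zmed 0.0103 xy [526.  -9.] [680. 425.]
body/low
1741 rect c [624.8 366.4] size [71.6 36.4] ang 5.2 zmed 0.0413 xy [589. 347.] [660. 386.]
1643 rect c [604.4 126.9] size [69.2 36.4] ang 1.6 zmed 0.0413 xy [570. 108.] [639. 145.]
1626 rect c [600.7 208. ] size [69.3 36.3] ang 3.0 zmed 0.0413 xy [566. 189.] [635. 228.]
67 rect c [587.4  68.6] size [ 2.  34.7] ang 83.5 zmed 0.0418 xy [570.  66.] [605.  71.]
cap35
672 rect c [614.1 362.3] size [32.6 93.6] ang 83.3 zmed 0.0325 xy [568. 347.] [660. 381.]
469 rect c [592.6 130.3] size [93.  32.4] ang 13.1 zmed 0.0336 xy [547. 110.] [637. 146.]
50 rect c [598.9 268.3] size [33.6  1.8] ang 2.2 zmed 0.0295 xy [582. 267.] [616. 270.]
108 rect c [587.4  68.7] size [ 2.9 35.3] ang 84.7 zmed 0.0294 xy [570.  66.] [605.  71.]
366 rect c [557.8 205.8] size [27.9 32.6] ang 2.7 zmed 0.034 xy [544. 190.] [572. 223.]
standing top
461 rect c [598.4 285.9] size [23.7 23.4] ang 89.5 zmed 0.0973 xy [587. 274.] [610. 298.]
478 rect c [585.2  51.3] size [24.1 23.7] ang 21.7 zmed 0.0972 xy [573.  39.] [597.  64.]
standing body
528 rect c [598.4 286.1] size [36.  36.2] ang 4.3 zmed 0.0698 xy [580. 267.] [617. 305.]
554 rect c [585.4  51.5] size [35.1 36.1] ang 82.2 zmed 0.0698 xy [566.  32.] [604.  70.]
```

View pics/w6.png

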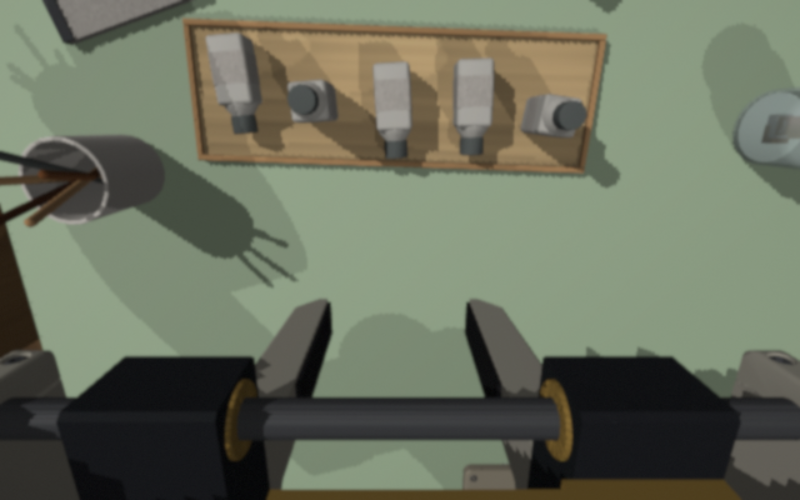

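The tray view shows fallen bottles at (233,80), (393,108) and (473,105), and standing bottles at (310,100) and (555,115). I'll check that the arm can reach a ±45° tilt there.

```bash
python3 - <<'E'
import numpy as np
from scipy.optimize import least_squares
D=np.array([[.13115,1.48926,1.523,.5995,.2286],[-.3743,1.8089,1.7074,.4246,.3093],[-.298,1.8728,1.5658,.4481,.2407],[-.1357,1.7768,1.4993,.5009,.2171],[-.1427,1.69945,1.5853,.5042,.2632],[-.2489,2.0578,1.3261,.4378,.119],[.2384,1.5843,1.318,.6102,.1127]])
q2,q3,r,z=D[:,0],D[:,1],D[:,3],D[:,4]
A=[];b=[]
for i in range(7):
    s=q2[i]+q3[i]
    A+=[[1,np.sin(q2[i]),np.sin(s),np.cos(s),0],[0,np.cos(q2[i]),np.cos(s),-np.sin(s),1]]; b+=[r[i],z[i]]
x,res,_,_=np.linalg.lstsq(np.array(A),np.array(b),rcond=None); print(x.round(4),res)
r0,a,B,c,zc=x
for L in(.22,.3,.36):
  for name,R,Z,al in(("fwd",.5927,.0303,-.785),("fwd35",.5927,.03,-.61),("back",.62,.055,.785),("back+lift",.62,.15,.785),("back55",.62,.055,.96)):
    rw=R+L*np.sin(al); zw=Z+L*np.cos(al)
    f=lambda q:[r0+a*np.sin(q[0])+B*np.sin(q.sum())+c*np.cos(q.sum())-rw, zc+L+a*np.cos(q[0])+B*np.cos(q.sum())-c*np.sin(q.sum())-zw]
    s=least_squares(f,[0,1.7]); print(L,name,s.x.round(2),"q5",round(np.pi+al-s.x.sum(),2),"err",round(s.cost,6))
E
```

```text
[ 0.0028  0.3632  0.5524  0.053  -0.0512] [1.67846401e-07]
0.22 fwd [0.   2.15] q5 0.21 err 0.0
0.22 fwd35 [0.03 2.06] q5 0.44 err 0.0
0.22 back [0.8  1.07] q5 2.06 err 0.0
0.22 back+lift [0.71 1.02] q5 2.2 err 0.0
0.22 back55 [0.9  0.97] q5 2.23 err 0.0
0.3 fwd [-0.1  2.3] q5 0.16 err 0.0
0.3 fwd35 [-0.07  2.19] q5 0.41 err 0.0
0.3 back [0.99 0.81] q5 2.12 err 0.0
0.3 back+lift [0.9  0.77] q5 2.25 err 0.0
0.3 back55 [1.16 0.62] q5 2.32 err 0.0
0.36 fwd [-0.19  2.42] q5 0.13 err 0.0
0.36 fwd35 [-0.14  2.29] q5 0.39 err 0.0
0.36 back [1.17 0.56] q5 2.2 err 0.0
0.36 back+lift [1.09 0.52] q5 2.32 err 0.0
0.36 back55 [1.5  0.11] q5 2.49 err 0.0
```

Request:
move_arm([
  [0,0,-0.5,0,0,0.6,52],
  [0,0,0,0.56,0,0.97,52],
  [0,0,0,0.56,0,0.97,52],
  [0,0,0,0.56,0,0.97,52],
  [0,0,0,0.56,0,0.97,52],
  [0,0,0,0.56,0,0.97,52],
  [0,0,0,0.56,0,0.97,52],
  [0,0,0,0.56,0.02,1,52],
  [0,0.9,0,0,0,0,52],
  [0,0.9,0,0,0,0,52],
])

```text
t: 55.75
tool_pos: [0.5924, 0.2073, 0.1256]
orientation: [-3.123, -0.082, -0.291]
force: [-0.2, -0.4, 1.1]
opening: 0.0518
gripper_force: 0.0
```

Request:
move_arm([
  [0,0.9,0,0,0,0,52],
  [0,0.9,0,0,0,0,52],
  [0,0.9,0,0,0,0,52],
  [0,0.9,0,0,0,0,52],
  [0,0.9,0,0,0,0,52],
  [0,0.37,0,0,0,0,52],
  [0,0,0,0,0,0,52],
  [0,0,0,0,0,0,52],
  [0,0,0,0,0,0,52],
  [0,0,0,0,0,0,52],
])

```text
t: 56.75
tool_pos: [0.5939, 0.2082, 0.1307]
orientation: [-2.933, -0.077, -1.069]
force: [-0.1, 0.3, 0.0]
opening: 0.0521
gripper_force: 0.0
```

```bash
cat > go.py <<'E'
# shift in tool units from the current pose to a world target; args x y z
import sys; from h import *
s=read_state(); T=R.from_rotvec(s['orientation']); M=T.as_matrix()
print("t",s['t'],"pos",s['tool_pos'].round(4),"tilt fwd",np.degrees(np.arcsin(M[2,0])).round(1),"yaw",np.degrees(np.arctan2(-M[0,1]*-1,-M[1,1])).round(1),"q",s['q'].round(2),"F",s['force'].round(1),"open",round(s['opening'],4),"gf",round(s['gripper_force'],1))
if len(sys.argv)>3:
    print("units",(T.inv().apply(np.array(sys.argv[1:4],float)-s['tool_pos'])/.025).round(2))
print("up 25mm:",T.inv().apply([0,0,1]).round(3),"+x:",T.inv().apply([1,0,0]).round(3),"+y:",T.inv().apply([0,1,0]).round(3))
E
python3 go.py .5931 .2075 .0299
python3 - <<'E'
import numpy as np
from plant import read_state
s=read_state();q=s['q'];p=s['tool_pos']
r0,a,B,c,zc=0.0028,.3632,.5524,.053,-.0512
S=q[1]+q[2]
rw=r0+a*np.sin(q[1])+B*np.sin(S)+c*np.cos(S); zwL=zc+a*np.cos(q[1])+B*np.cos(S)-c*np.sin(S)
from scipy.spatial.transform import Rotation as R
d=R.from_rotvec(s['orientation']).as_matrix()[:,2]
w=rw*np.array([np.cos(q[0]),np.sin(q[0])])
print("L from horizontal:", (p[:2]-w)/d[:2], "vertical:", (zwL-p[2])/(-d[2]-1))
E
```

```text
t 56.75 pos [0.5939 0.2082 0.1307] tilt fwd 40.1 yaw 3.0 q [ 0.37 -0.23  2.19 -0.4   0.55  2.17] F [-0.1  0.3  0. ] open 0.0521 gf 0.0
units [-2.62  0.03  3.06]
up 25mm: [ 0.644 -0.    -0.765] +x: [0.764 0.053 0.643] +y: [ 0.04  -0.999  0.034]
L from horizontal: [0.32797129 1.69384103] vertical: 0.36752080401813825
```

Request:
move_arm([
  [0,0,0,-0.5,0.01,0.6,52],
  [0,0,0,-0.5,0.01,0.6,52],
  [0,0,0,-0.5,0.01,0.6,52],
  [0,0,0,-0.5,0,0.6,52],
  [0,0,0,-0.42,0,0.4,52],
  [0,0,0,-0.2,0,0.26,52],
  [0,0,0,0,0,0,52],
  [0,0,0,0,0,0,20],
  [0,0,0,0,0,0,20],
  [0,0,0,0,0,0,20],
], force=25)

```text
t: 57.75
tool_pos: [0.5928, 0.2076, 0.0302]
orientation: [-2.933, -0.077, -1.071]
force: [1.8, -0.7, 0.4]
opening: 0.0357
gripper_force: 25.0
```

Request:
move_arm([
  [0,0,0,0,0,0,20],
  [0,0,0,0,0,0,20],
  [0,0,0,0,0,0,20],
  [0,0,0,0.644,0,-0.765,20],
  [0,0,0,0.644,0,-0.765,20],
  [0,0,0,0.644,0,-0.765,20],
  [0,0,0,0.644,0,-0.765,20],
  [0,0,0,0,0,0,20],
  [0,0,0,0,0,0,20],
  [0,0,0,0,0,0,20],
])

```text
t: 58.75
tool_pos: [0.5907, 0.2068, 0.1262]
orientation: [-2.937, -0.078, -1.064]
force: [0.4, -0.7, -1.8]
opening: 0.0358
gripper_force: 25.0
```

```bash
python3 go.py; python3 - <<'E'
from h import *
c=cam("scene"); cv2.imwrite("pics/s7.png",cv2.resize(c["frame"][150:290,300:480,::-1],None,fx=4,fy=4))
E
```

```text
t 58.75 pos [0.5907 0.2068 0.1262] tilt fwd 39.8 yaw 3.0 q [ 0.37 -0.23  2.2  -0.4   0.54  2.17] F [ 0.4 -0.7 -1.8] open 0.0358 gf 25.0
up 25mm: [ 0.64   0.001 -0.768] +x: [0.767 0.053 0.64 ] +y: [ 0.041 -0.999  0.033]
```

View pics/s7.png

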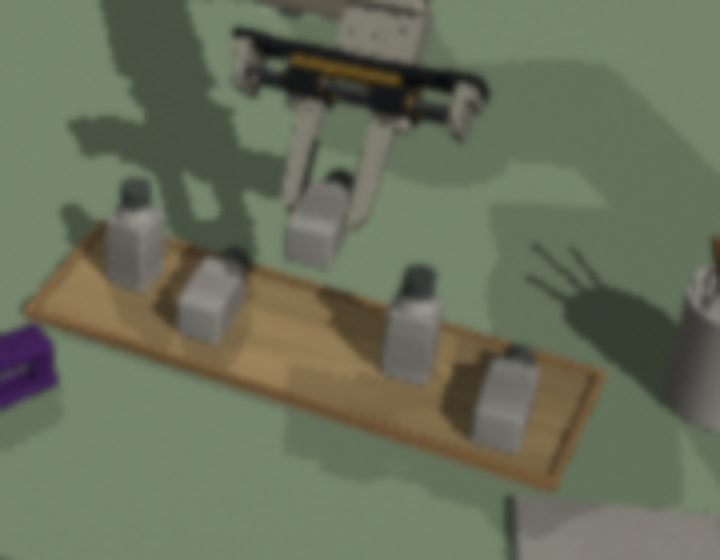

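Request:
move_arm([
  [0,-0.85,0,0,0,0,20],
  [0,-0.85,0,0,0,0,20],
  [0,-0.85,0,0,0,0,20],
  [0,-0.85,0,0,0,0,20],
  [0,-0.85,0,0,0,0,20],
  [0,-0.85,0,0,0,0,20],
  [0,-0.85,0,0,0,0,20],
  [0,-0.85,0,0,0,0,20],
  [0,-0.85,0,0,0,0,20],
  [0,-0.85,0,0,0,0,20],
])

```text
t: 59.8
tool_pos: [0.5917, 0.207, 0.1271]
orientation: [3.119, 0.082, -0.308]
force: [0.8, 0.1, -2.0]
opening: 0.0358
gripper_force: 25.0
```

Request:
move_arm([
  [0,-0.85,0,0,0,0,20],
  [0,-0.85,0,0,0,0,20],
  [0,-0.85,0,0,0,0,20],
  [0,-0.85,0,0,0,0,20],
  [0,-0.85,0,0,0,0,20],
  [0,-0.85,0,0,0,0,20],
  [0,0,0,0,0,0,20],
  [0,0,0,0,0,0,20],
  [0,0,0,0,0,0,20],
  [0,0,0,0,0,0,20],
])

```text
t: 60.8
tool_pos: [0.5928, 0.2077, 0.1316]
orientation: [2.922, 0.078, -1.1]
force: [0.1, -0.0, -1.3]
opening: 0.0361
gripper_force: 25.0
```

```bash
python3 go.py .61 .2076 .06
```

```text
t 60.8 pos [0.5928 0.2077 0.1316] tilt fwd -41.3 yaw 3.1 q [0.2  1.02 0.63 0.12 2.2  1.75] F [ 0.1 -0.  -1.3] open 0.0361 gf 25.0
units [2.41 0.04 1.7 ]
up 25mm: [-0.66  -0.    -0.752] +x: [ 0.751  0.053 -0.659] +y: [ 0.04  -0.999 -0.035]
```

Request:
move_arm([
  [0,-0.72,0,0,0,0,20],
  [0,-0.72,0,0,0,0,20],
  [0,0,0,0.6,0.01,0.28,20],
  [0,0,0,0.6,0.01,0.28,20],
  [0,0,0,0.6,0.01,0.28,20],
  [0,0,0,0.6,0.01,0.28,20],
  [0,0,0,0,0,0,20],
  [0,0,0,0,0,0,20],
  [0,0,0,0,0,0,20],
  [0,0,0,0,0,0,20],
])

```text
t: 61.8
tool_pos: [0.6098, 0.2075, 0.0672]
orientation: [2.826, 0.075, -1.319]
force: [0.9, -0.9, -1.6]
opening: 0.0358
gripper_force: 25.0
```

```bash
python3 go.py .61 .2076 .0475
```

```text
t 61.8 pos [0.6098 0.2075 0.0672] tilt fwd -50.0 yaw 3.0 q [0.19 1.41 0.18 0.16 2.41 1.77] F [ 0.9 -0.9 -1.6] open 0.0358 gf 25.0
units [ 0.61 -0.    0.5 ]
up 25mm: [-0.766 -0.    -0.642] +x: [ 0.641  0.053 -0.765] +y: [ 0.034 -0.999 -0.041]
```

Request:
move_arm([
  [0,0,0,0.15,0,0.125,20],
  [0,0,0,0.15,0,0.125,20],
  [0,0,0,0.15,0,0.125,20],
  [0,0,0,0.1,0,0.08,20],
  [0,0,0,0.06,0,0.045,20],
  [0,0,0,0,0,0,20],
  [0,0,0,0,0,0,20],
  [0,0,0,0,0,0,20],
  [0,0,0,0,0,0,20],
  [0,0,0,0,0,0,20],
])

```text
t: 62.8
tool_pos: [0.6088, 0.2073, 0.0475]
orientation: [2.822, 0.076, -1.326]
force: [-4.0, -0.3, 10.5]
opening: 0.0359
gripper_force: 25.0
```

```bash
python3 go.py .61 .2076 .0465; python3 - <<'E'
from h import *
c=cam("scene"); cv2.imwrite("pics/s8.png",cv2.resize(c["frame"][150:290,300:480,::-1],None,fx=4,fy=4))
E
```

```text
t 62.8 pos [0.6088 0.2073 0.0475] tilt fwd -50.3 yaw 3.1 q [0.19 1.44 0.17 0.15 2.4  1.77] F [-4.  -0.3 10.5] open 0.0359 gf 25.0
units [ 0.06 -0.01 -0.01]
up 25mm: [-0.77  -0.    -0.638] +x: [ 0.637  0.054 -0.769] +y: [ 0.035 -0.999 -0.041]
```

View pics/s8.png

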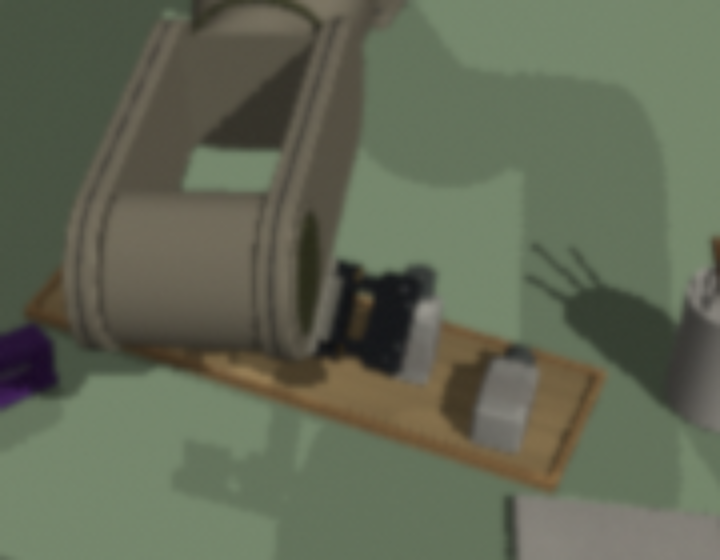

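Request:
move_arm([
  [0,0,0,0,0,0,52],
  [0,0,0,0,0,0,52],
  [0,0,0,0,0,0,52],
  [0,0,0,0,0,0,52],
  [0,0,0,-0.2,0,-0.165,52],
  [0,0,0,-0.4,0,-0.33,52],
  [0,0,0,-0.766,0,-0.642,52],
  [0,0,0,-0.766,0,-0.642,52],
  [0,0,0,-0.766,0,-0.642,52],
  [0,0,0,-0.766,0,-0.642,52],
])

```text
t: 63.85
tool_pos: [0.6098, 0.2073, 0.1689]
orientation: [2.826, 0.075, -1.319]
force: [0.6, 0.3, -0.1]
opening: 0.0521
gripper_force: 0.0
```

Request:
move_arm([
  [0,0.95,0,0,0,0,52],
  [0,0.95,0,0,0,0,52],
  [0,0.95,0,0,0,0,52],
  [0,0.95,0,0,0,0,52],
  [0,0.95,0,0,0,0,52],
  [0,0.95,0,0,0,0,52],
  [0,0.95,0,0,0,0,52],
  [0,0.95,0,0,0,0,52],
  [0,0.77,0,0,0,0,52],
  [0,0,0,0,0,0,52],
])

```text
t: 64.85
tool_pos: [0.6093, 0.2085, 0.1679]
orientation: [-3.14, -0.082, 0.039]
force: [0.6, 0.1, 0.4]
opening: 0.0523
gripper_force: 0.0
```

```bash
python3 go.py .50 .2 .28;  python3 - <<'E'
from h import *
c=cam("scene"); W=pts(c); B=(.5,.72,-.05,.46)
print("standing"); blobs(W,.088,.112,B,20)
E
```

```text
t 64.85 pos [0.6093 0.2085 0.1679] tilt fwd -1.4 yaw 3.0 q [0.25 0.3  1.4  0.01 1.46 1.76] F [0.6 0.1 0.4] open 0.0523 gf 0.0
units [-4.49  0.1  -4.37]
up 25mm: [-0.025 -0.001 -1.   ] +x: [ 0.998  0.052 -0.025] +y: [ 0.052 -0.999  0.   ]
standing
45 rect c [586.9  51.5] size [28.4 22.5] ang 43.7 zmed 0.0958 xy [570.  43.] [601.  66.]
51 rect c [604.2 208.3] size [26.5 22. ] ang 31.7 zmed 0.0958 xy [587. 197.] [617. 221.]
52 rect c [600.1 288.1] size [31.5 20.6] ang 17.5 zmed 0.0963 xy [586. 275.] [614. 300.]
```

Request:
move_arm([
  [0,0,0.23,0,0,0,52],
  [0,0,0,-0.21,0.8,0.39,52],
  [0,0,0,-0.21,0.8,0.39,52],
  [0,0,0,-0.21,0.8,0.39,52],
  [0,0,0,-0.21,0.81,0.39,52],
  [0,0.953,0,0,0,0,52],
  [0,0.953,0,0,0,0,52],
  [0,0.953,0,0,0,0,52],
  [0,0.953,0,0,0,0,52],
  [0,0.953,0,0,0,0,52],
])

```text
t: 65.9
tool_pos: [0.5923, 0.1271, 0.1279]
orientation: [-3.047, -0.039, -0.737]
force: [-0.0, -1.2, -0.8]
opening: 0.0523
gripper_force: 0.0
```

Request:
move_arm([
  [0,0.953,0,0,0,0,52],
  [0,0.953,0,0,0,0,52],
  [0,0,0,0,0,0,52],
  [0,0,0,0,0,0,52],
  [0,0,0,0,0,0,52],
  [0,0,0,0,0,0,52],
  [0,0,0,0,0,0,52],
  [0,0,0,0,0,0,52],
  [0,0,0,0,0,0,52],
  [0,0,0,0,0,0,52],
])

```text
t: 66.9
tool_pos: [0.5908, 0.1273, 0.1265]
orientation: [-2.958, -0.041, -1.03]
force: [0.0, 0.1, 0.3]
opening: 0.0518
gripper_force: 0.0
```

```bash
python3 go.py .5911 .1264 .0299
```

```text
t 66.9 pos [0.5908 0.1273 0.1265] tilt fwd 38.4 yaw 1.6 q [ 0.19 -0.32  2.25 -0.19  0.55  1.86] F [0.  0.1 0.3] open 0.0518 gf 0.0
units [-2.39  0.03  3.03]
up 25mm: [ 0.621  0.    -0.784] +x: [0.783 0.028 0.621] +y: [ 0.022 -1.     0.017]
```

Request:
move_arm([
  [0,0,0,-0.5,0.01,0.6,52],
  [0,0,0,-0.5,0.01,0.6,52],
  [0,0,0,-0.5,0.01,0.6,52],
  [0,0,0,-0.45,0,0.6,52],
  [0,0,0,-0.3,0,0.4,52],
  [0,0,0,-0.14,0,0.23,52],
  [0,0,0,0,0,0,52],
  [0,0,0,0,0,0,52],
  [0,0,0,0,0,0,20],
  [0,0,0,0,0,0,20],
])

```text
t: 67.9
tool_pos: [0.5918, 0.1266, 0.0311]
orientation: [-2.957, -0.041, -1.033]
force: [0.4, -0.3, 0.2]
opening: 0.0401
gripper_force: 0.0
```

Request:
move_arm([
  [0,0,0,0,0,0,20],
  [0,0,0,0,0,0,20],
  [0,0,0,0,0,0,20],
  [0,0,0,0,0,0,20],
  [0,0,0,0.621,0,-0.784,20],
  [0,0,0,0.621,0,-0.784,20],
  [0,0,0,0.621,0,-0.784,20],
  [0,0,0,0.621,0,-0.784,20],
  [0,0,0,0,0,0,20],
  [0,0,0,0,0,0,20],
])

```text
t: 68.9
tool_pos: [0.5911, 0.1265, 0.1301]
orientation: [-2.958, -0.041, -1.031]
force: [-1.7, -0.9, -1.8]
opening: 0.0358
gripper_force: 25.0
```

```bash
python3 go.py
```

```text
t 68.9 pos [0.5911 0.1265 0.1301] tilt fwd 38.5 yaw 1.6 q [ 0.19 -0.33  2.25 -0.19  0.56  1.85] F [-1.7 -0.9 -1.8] open 0.0358 gf 25.0
up 25mm: [ 0.622 -0.    -0.783] +x: [0.783 0.027 0.622] +y: [ 0.021 -1.     0.017]
```

Request:
move_arm([
  [0,-0.88,0,0,0,0,20],
  [0,-0.88,0,0,0,0,20],
  [0,-0.88,0,0,0,0,20],
  [0,-0.88,0,0,0,0,20],
  [0,-0.88,0,0,0,0,20],
  [0,-0.88,0,0,0,0,20],
  [0,-0.88,0,0,0,0,20],
  [0,-0.88,0,0,0,0,20],
  [0,-0.88,0,0,0,0,20],
  [0,-0.88,0,0,0,0,20],
])

```text
t: 69.9
tool_pos: [0.5901, 0.1262, 0.1275]
orientation: [3.111, 0.042, -0.403]
force: [0.7, 0.4, -1.1]
opening: 0.0355
gripper_force: 25.0
```

Request:
move_arm([
  [0,-0.88,0,0,0,0,20],
  [0,-0.88,0,0,0,0,20],
  [0,-0.88,0,0,0,0,20],
  [0,-0.88,0,0,0,0,20],
  [0,-0.88,0,0,0,0,20],
  [0,-0.88,0,0,0,0,20],
  [0,-0.88,0,0,0,0,20],
  [0,0,0,0,0,0,20],
  [0,0,0,0,0,0,20],
  [0,0,0,0,0,0,20],
])

```text
t: 70.9
tool_pos: [0.5914, 0.1266, 0.1311]
orientation: [2.823, 0.039, -1.35]
force: [0.1, 0.1, -0.2]
opening: 0.0357
gripper_force: 25.0
```

```bash
python3 go.py .6078 .1277 .052
```

```text
t 70.9 pos [0.5914 0.1266 0.1311] tilt fwd -51.1 yaw 1.6 q [0.09 1.16 0.49 0.08 2.38 1.67] F [ 0.1  0.1 -0.2] open 0.0357 gf 25.0
units [ 2.87 -0.03  1.48]
up 25mm: [-0.778  0.    -0.628] +x: [ 0.628  0.028 -0.778] +y: [ 0.017 -1.    -0.022]
```

Request:
move_arm([
  [0,0,0,0.5,-0.01,0.26,20],
  [0,0,0,0.5,-0.01,0.26,20],
  [0,0,0,0.5,-0.01,0.26,20],
  [0,0,0,0.5,0,0.26,20],
  [0,0,0,0.35,0,0.18,20],
  [0,0,0,0.25,0,0.12,20],
  [0,0,0,0.15,0,0.08,20],
  [0,0,0,0.08,0,0.04,20],
  [0,0,0,0.04,0,0.02,20],
  [0,0,0,0,0,0,20],
])

```text
t: 71.9
tool_pos: [0.607, 0.1277, 0.0522]
orientation: [2.82, 0.039, -1.356]
force: [-3.0, -0.4, 5.0]
opening: 0.0361
gripper_force: 25.0
```

```bash
python3 go.py .6078 .1277 .052
```

```text
t 71.9 pos [0.607  0.1277 0.0522] tilt fwd -51.4 yaw 1.6 q [0.09 1.34 0.35 0.07 2.35 1.66] F [-3.  -0.4  5. ] open 0.0361 gf 25.0
units [ 0.03  0.   -0.02]
up 25mm: [-0.781  0.    -0.624] +x: [ 0.624  0.028 -0.781] +y: [ 0.017 -1.    -0.022]
```

Request:
move_arm([
  [0,0,0,0,0,0,52],
  [0,0,0,0,0,0,52],
  [0,0,0,0,0,0,52],
  [0,0,0,0,0,0,52],
  [0,0,0,-0.2,0,-0.16,52],
  [0,0,0,-0.4,0,-0.32,52],
  [0,0,0,-0.78,0,-0.626,52],
  [0,0,0,-0.78,0,-0.626,52],
  [0,0,0,-0.78,0,-0.626,52],
  [0,0,0,-0.78,0,-0.626,52],
])

```text
t: 72.9
tool_pos: [0.6076, 0.1278, 0.1744]
orientation: [2.823, 0.039, -1.351]
force: [-0.3, 0.0, -0.7]
opening: 0.052
gripper_force: 0.0
```

Request:
move_arm([
  [0,0.95,0,0,0,0,52],
  [0,0.95,0,0,0,0,52],
  [0,0.95,0,0,0,0,52],
  [0,0.95,0,0,0,0,52],
  [0,0.95,0,0,0,0,52],
  [0,0.95,0,0,0,0,52],
  [0,0.95,0,0,0,0,52],
  [0,0.95,0,0,0,0,52],
  [0,0.95,0,0,0,0,52],
  [0,0,0,0,0,0,52],
])

```text
t: 73.9
tool_pos: [0.605, 0.128, 0.1725]
orientation: [-3.141, -0.044, -0.003]
force: [-0.2, 0.2, -0.2]
opening: 0.0521
gripper_force: 0.0
```

```bash
python3 go.py;  python3 - <<'E'
from h import *
from scipy.optimize import least_squares
c=cam("scene"); W=pts(c); B=(.5,.72,-.05,.46)
print("standing"); blobs(W,.088,.112,B,20)
r0,a,Bk,cc,zc=0.0028,.3632,.5524,.053,-.0512
def fk(q,L=.36):
    S=q[1]+q[2]; rw=r0+a*np.sin(q[1])+Bk*np.sin(S)+cc*np.cos(S); zw=zc+L+a*np.cos(q[1])+Bk*np.cos(S)-cc*np.sin(S)
    M=(R.from_euler('ZYZYZ',[q[0],S,q[3],q[4],q[5]+np.pi/2])).as_matrix()
    return np.array([rw*np.cos(q[0]),rw*np.sin(q[0]),zw])+L*M[:,2],M
def show(n,q,p,yaw,t):
    P,M=fk(q); print(n,P.round(4),p,"tilt",np.degrees(np.arcsin(M[2,0])).round(1),t,"yaw",np.degrees(np.arctan2(M[0,1],-M[1,1])).round(1),yaw)
show("a",[.37,-.23,2.19,-.4,.55,2.17],[.5939,.2082,.1307],3,40.1)
show("b",[.19,1.41,.18,.16,2.41,1.77],[.6098,.2075,.0672],3,-50)
lo=np.array([-2.96,-.89,.02,-1.34,0,-2.66]);hi=np.array([2.96,2.26,2.5,4.48,2.73,2.66])
def ik(p,yaw,t,q0):
    y,t=np.radians([yaw,t])
    M0=R.from_euler('Z',y).as_matrix()@np.diag([1,-1,-1])@R.from_euler('Y',t).as_matrix()
    def f(q):
        P,M=fk(q); return np.r_[(P-p)*5,R.from_matrix(M0.T@M).as_rotvec()]
    s=least_squares(f,q0,bounds=(lo,hi)); return s.x.round(2),round(float(np.abs(s.fun).max()),4)
for f in(40,45,50): 
    print("start",f,ik([.609,.365,.03],5,f,[.5,0,2.1,-.4,.6,2.3]),ik([.609,.365,.13],5,f,[.5,0,2.1,-.4,.6,2.3]))
for b in(-40,-45,-50):
  for yw in(5,-5,-15,-25): print("end",b,yw,ik([.615,.3675,.05],yw,b,[.5,1.2,.5,.2,2.3,1.9]))
E
```

```text
t 73.9 pos [0.605  0.128  0.1725] tilt fwd 0.1 yaw 1.6 q [ 0.13  0.21  1.51 -0.    1.43  1.67] F [-0.2  0.2 -0.2] open 0.0521 gf 0.0
up 25mm: [ 0.002 -0.    -1.   ] +x: [1.    0.028 0.002] +y: [ 0.028 -1.     0.   ]
standing
42 rect c [586.9  53.4] size [24.6 27.9] ang 75.8 zmed 0.0959 xy [572.  43.] [603.  66.]
49 rect c [600.9 130. ] size [28.5 21.8] ang 22.7 zmed 0.0955 xy [587. 117.] [615. 142.]
50 rect c [602.4 208.9] size [25.1 24.2] ang 49.5 zmed 0.0957 xy [588. 196.] [618. 221.]
53 rect c [601.3 288.6] size [27.5 21.2] ang 20.7 zmed 0.0955 xy [585. 276.] [613. 300.]Traceback (most recent call last):
  File "<stdin>", line 12, in <module>
  File "<stdin>", line 11, in show
  File "<stdin>", line 8, in fk
  File "scipy/spatial/transform/_rotation.pyx", line 1413, in scipy.spatial.transform._rotation.Rotation.from_euler
ValueError: Expected axis specification to be a non-empty string of upto 3 characters, got ZYZYZ
```

Four are standing now. I'll fix the reach script for the last bottle.

```bash
python3 - <<'E'
from h import *
from scipy.optimize import least_squares
r0,a,Bk,cc,zc=0.0028,.3632,.5524,.053,-.0512
E_=R.from_euler
def fk(q,L=.36):
    S=q[1]+q[2]; rw=r0+a*np.sin(q[1])+Bk*np.sin(S)+cc*np.cos(S); zw=zc+L+a*np.cos(q[1])+Bk*np.cos(S)-cc*np.sin(S)
    M=(E_('ZYZ',[q[0],S,q[3]])*E_('YZ',[q[4],q[5]+np.pi/2])).as_matrix()
    return np.array([rw*np.cos(q[0]),rw*np.sin(q[0]),zw])+L*M[:,2],M
def show(n,q,p,yaw,t):
    P,M=fk(q); print(n,P.round(4),p,"tilt",np.degrees(np.arcsin(M[2,0])).round(1),t,"yaw",np.degrees(np.arctan2(M[0,1],-M[1,1])).round(1),yaw)
show("a",[.37,-.23,2.19,-.4,.55,2.17],[.5939,.2082,.1307],3,40.1)
show("b",[.19,1.41,.18,.16,2.41,1.77],[.6098,.2075,.0672],3,-50)
lo=np.array([-2.96,-.89,.02,-1.34,0,-2.66]);hi=np.array([2.96,2.26,2.5,4.48,2.73,2.66])
def ik(p,yaw,t,q0):
    y,t=np.radians([yaw,t])
    M0=E_('Z',y).as_matrix()@np.diag([1,-1,-1])@E_('Y',t).as_matrix()
    def f(q):
        P,M=fk(q); return np.r_[(P-p)*5,R.from_matrix(M0.T@M).as_rotvec()]
    s=least_squares(f,q0,bounds=(lo,hi)); return s.x.round(2),round(float(np.abs(s.fun).max()),4)
for f in(40,45,50): 
    print("start",f,ik([.609,.365,.03],5,f,[.5,0,2.1,-.4,.6,2.3]),ik([.609,.365,.13],5,f,[.5,0,2.1,-.4,.6,2.3]))
for b in(-40,-45,-50):
  for yw in(5,-5,-15,-25): print("end",b,yw,ik([.615,.3675,.05],yw,b,[.5,1.2,.5,.2,2.3,1.9]))
E
```

```text
a [0.6131 0.1592 0.127 ] [0.5939, 0.2082, 0.1307] tilt 39.7 40.1 yaw 2.6 3
b [0.6214 0.1585 0.0711] [0.6098, 0.2075, 0.0672] tilt -49.8 -50 yaw 3.3 3
start 40 (array([ 0.7 ,  0.22,  1.92, -0.68,  0.54,  2.66]), 0.0546) (array([ 0.74,  0.06,  1.91, -0.66,  0.69,  2.64]), 0.0)
start 45 (array([ 0.69,  0.2 ,  1.96, -0.71,  0.48,  2.66]), 0.1126) (array([ 0.73,  0.03,  1.96, -0.71,  0.63,  2.66]), 0.0445)
start 50 (array([ 0.67,  0.18,  1.99, -0.74,  0.42,  2.66]), 0.1722) (array([ 0.72,  0.01,  2.  , -0.75,  0.57,  2.66]), 0.0976)
end -40 5 (array([0.43, 1.48, 0.02, 0.29, 2.27, 2.03]), 0.0231)
end -40 -5 (array([0.39, 1.4 , 0.15, 0.37, 2.19, 2.17]), 0.0)
end -40 -15 (array([0.35, 1.25, 0.41, 0.43, 2.05, 2.27]), 0.0)
end -40 -25 (array([0.32, 1.13, 0.6 , 0.49, 1.92, 2.37]), 0.0)
end -45 5 (array([0.42, 1.49, 0.02, 0.33, 2.29, 2.05]), 0.07)
end -45 -5 (array([0.37, 1.5 , 0.02, 0.44, 2.27, 2.21]), 0.0295)
end -45 -15 (array([0.34, 1.4 , 0.19, 0.51, 2.18, 2.33]), 0.0)
end -45 -25 (array([0.3 , 1.23, 0.48, 0.55, 2.01, 2.39]), 0.0)
end -50 5 (array([0.4 , 1.5 , 0.02, 0.37, 2.31, 2.07]), 0.115)
end -50 -5 (array([0.36, 1.51, 0.02, 0.49, 2.29, 2.23]), 0.067)
end -50 -15 (array([0.32, 1.53, 0.02, 0.59, 2.26, 2.39]), 0.018)
end -50 -25 (array([0.28, 1.34, 0.33, 0.63, 2.1 , 2.43]), 0.0)
```

```bash
cat > ikm.py <<'E'
from h import *
from scipy.optimize import least_squares
E_=R.from_euler; D=.05
D_=np.array([[.13115,1.48926,.5995,.2286],[-.3743,1.8089,.4246,.3093],[-.298,1.8728,.4481,.2407],[-.1357,1.7768,.5009,.2171],[-.1427,1.69945,.5042,.2632],[-.2489,2.0578,.4378,.119],[.2384,1.5843,.6102,.1127]])
A=[];b=[]
for q2,q3,r,z in D_:
    s=q2+q3; A+=[[1,np.sin(q2),np.sin(s),np.cos(s),0],[0,np.cos(q2),np.cos(s),-np.sin(s),1]]; b+=[np.sqrt(r*r-D*D),z]
x,res,_,_=np.linalg.lstsq(np.array(A),np.array(b),rcond=None); r0,a,Bk,cc,zc=x
def fk(q,L=.36):
    S=q[1]+q[2]; rw=r0+a*np.sin(q[1])+Bk*np.sin(S)+cc*np.cos(S); zw=zc+L+a*np.cos(q[1])+Bk*np.cos(S)-cc*np.sin(S)
    M=(E_('ZYZ',[q[0],S,q[3]])*E_('YZ',[q[4],q[5]+np.pi/2])).as_matrix(); c,s=np.cos(q[0]),np.sin(q[0])
    return np.array([rw*c-D*s,rw*s+D*c,zw])+L*M[:,2],M
lo=np.array([-2.96,-.89,.02,-1.34,0,-2.66]);hi=np.array([2.96,2.26,2.5,4.48,2.73,2.66])
def ik(p,yaw,t,q0):
    y,t=np.radians([yaw,t])
    M0=E_('Z',y).as_matrix()@np.diag([1,-1,-1])@E_('Y',t).as_matrix()
    f=lambda q: np.r_[(fk(q)[0]-p)*5,R.from_matrix(M0.T@fk(q)[1]).as_rotvec()]
    s=least_squares(f,q0,bounds=(lo,hi)); return s.x.round(2),round(float(np.abs(s.fun).max()),4)
E
python3 - <<'E'
from ikm import *
print(x.round(4),res)
for q,p in(([.37,-.23,2.19,-.4,.55,2.17],[.5939,.2082,.1307]),([.19,1.41,.18,.16,2.41,1.77],[.6098,.2075,.0672]),([.09,1.34,.35,.07,2.35,1.66],[.607,.1277,.0522])): print(fk(q)[0].round(4),p)
for f in(40,45,50): 
    for z in(.03,.13): print("start",f,ik([.609,.365,z],185,-f,[.5,0,2.1,-.4,.6,-.7]),ik([.609,.365,z],5,f,[.5,0,2.1,-.4,.6,2.3]))
for b in(40,45,50):
  for yw in(5,-10,-15,-20): print("end",b,yw,ik([.615,.3675,.05],yw,-b,[.5,1.2,.5,.2,2.3,1.9]))
E
```

```text
[ 3.000e-04  3.649e-01  5.526e-01  5.350e-02 -5.240e-02] [1.28140027e-07]
[0.5923 0.2048 0.127 ] [0.5939, 0.2082, 0.1307]
[0.6114 0.2075 0.0698] [0.6098, 0.2075, 0.0672]
[0.6077 0.123  0.0487] [0.607, 0.1277, 0.0522]
start 40 (array([ 0.64,  0.23,  1.94, -0.81,  0.49, -0.38]), 0.0) (array([ 0.62,  0.23,  1.93, -0.72,  0.48,  2.66]), 0.024)
start 40 (array([ 0.64,  0.06,  1.91, -0.6 ,  0.64, -0.62]), 0.0) (array([ 0.64,  0.06,  1.91, -0.6 ,  0.64,  2.52]), 0.0)
start 45 (array([ 0.67,  0.23,  1.99, -1.09,  0.45, -0.09]), 0.0) (array([ 0.61,  0.2 ,  1.97, -0.76,  0.42,  2.66]), 0.0832)
start 45 (array([ 0.67,  0.04,  1.97, -0.79,  0.57, -0.43]), 0.0) (array([ 0.66,  0.04,  1.97, -0.75,  0.57,  2.66]), 0.0128)
start 50 (array([ 0.69,  0.25,  2.02, -1.34,  0.46,  0.17]), 0.0139) (array([ 0.59,  0.18,  2.  , -0.78,  0.37,  2.66]), 0.144)
start 50 (array([ 0.69,  0.04,  2.03, -1.03,  0.53, -0.2 ]), 0.0) (array([ 0.64,  0.01,  2.01, -0.78,  0.51,  2.66]), 0.0671)
end 40 5 (array([0.37, 1.48, 0.02, 0.25, 2.28, 1.96]), 0.0215)
end 40 -10 (array([0.32, 1.31, 0.3 , 0.37, 2.14, 2.16]), 0.0)
end 40 -15 (array([0.3 , 1.24, 0.41, 0.4 , 2.07, 2.21]), 0.0)
end 40 -20 (array([0.28, 1.18, 0.51, 0.43, 2.01, 2.27]), 0.0)
end 45 5 (array([0.36, 1.49, 0.02, 0.29, 2.31, 1.98]), 0.0684)
end 45 -10 (array([0.3 , 1.5 , 0.02, 0.45, 2.29, 2.23]), 0.007)
end 45 -15 (array([0.28, 1.4 , 0.2 , 0.47, 2.2 , 2.26]), 0.0)
end 45 -20 (array([0.26, 1.3 , 0.36, 0.49, 2.11, 2.3 ]), 0.0)
end 50 5 (array([0.35, 1.5 , 0.02, 0.33, 2.33, 2.  ]), 0.1133)
end 50 -10 (array([0.29, 1.52, 0.02, 0.5 , 2.3 , 2.25]), 0.0407)
end 50 -15 (array([0.27, 1.52, 0.02, 0.55, 2.29, 2.33]), 0.0166)
end 50 -20 (array([0.25, 1.46, 0.13, 0.58, 2.24, 2.37]), 0.0)
```

Request:
move_arm([
  [0,0,-0.991,0,0,0,52],
  [0,0,-0.991,0,0,0,52],
  [0,0,-0.991,0,0,0,52],
  [0,0,-0.991,0,0,0,52],
  [0,0,-0.991,0,0,0,52],
  [0,0,-0.991,0,0,0,52],
  [0,0,-0.991,0,0,0,52],
  [0,0,-0.991,0,0,0,52],
  [0,0,-0.991,0,0,0,52],
  [0,0,-0.991,0,0,0,52],
])

```text
t: 74.95
tool_pos: [0.6086, 0.1277, 0.1719]
orientation: [-2.703, -1.6, 0.002]
force: [0.2, 0.2, 0.0]
opening: 0.0522
gripper_force: 0.0
```

Request:
move_arm([
  [0,0,-0.991,0,0,0,52],
  [0,0,-0.991,0,0,0,52],
  [0,0,-0.991,0,0,0,52],
  [0,0,-0.991,0,0,0,52],
  [0,0,-0.991,0,0,0,52],
  [0,0,-0.991,0,0,0,52],
  [0,0,-0.991,0,0,0,52],
  [0,0,-0.991,0,0,0,52],
  [0,0,-0.991,0,0,0,52],
  [0,0,-0.991,0,0,0,52],
])

```text
t: 75.95
tool_pos: [0.6086, 0.1277, 0.1719]
orientation: [-1.553, -2.729, 0.001]
force: [-0.5, 0.4, -0.5]
opening: 0.0522
gripper_force: 0.0
```

Request:
move_arm([
  [0,0,-0.991,0,0,0,52],
  [0,0,-0.991,0,0,0,52],
  [0,0,-0.991,0,0,0,52],
  [0,0,-0.991,0,0,0,52],
  [0,0,-0.991,0,0,0,52],
  [0,0,-0.991,0,0,0,52],
  [0,0,-0.991,0,0,0,52],
  [0,0,-0.991,0,0,0,52],
  [0,0,-0.991,0,0,0,52],
  [0,0,-0.991,0,0,0,52],
])

```text
t: 76.95
tool_pos: [0.6086, 0.1277, 0.1718]
orientation: [0.005, -3.14, -0.0]
force: [-0.7, 0.5, 0.3]
opening: 0.0522
gripper_force: 0.0
```

Request:
move_arm([
  [0,0,0,0,0,0,52],
  [0,0,0,0,0.95,0,52],
  [0,0,0,0,0.95,0,52],
  [0,0,0,0,0.95,0,52],
  [0,0,0,0,0.95,0,52],
  [0,0,0,0,0.95,0,52],
  [0,0,0,0,0.95,0,52],
  [0,0,0,0,0.95,0,52],
  [0,0,0,0,0.95,0,52],
  [0,0,0,0,0.95,0,52],
])

```text
t: 77.95
tool_pos: [0.6079, 0.3427, 0.1709]
orientation: [-0.007, -3.14, 0.0]
force: [-0.1, -0.2, -0.3]
opening: 0.0518
gripper_force: 0.0
```

```bash
python3 go.py .6074 .3643 .16
```

```text
t 77.95 pos [0.6079 0.3427 0.1709] tilt fwd 0.1 yaw 179.7 q [ 0.44  0.42  1.25  0.    1.47 -1.13] F [-0.1 -0.2 -0.3] open 0.0518 gf 0.0
units [0.02 0.86 0.44]
up 25mm: [ 0.002 -0.    -1.   ] +x: [-1.     0.004 -0.002] +y: [ 0.004  1.    -0.   ]
```

Request:
move_arm([
  [0,0,0,0,0.43,0.62,52],
  [0,0,0,0,0.43,0.62,52],
  [0,-0.875,0,0,0,0,52],
  [0,-0.875,0,0,0,0,52],
  [0,-0.875,0,0,0,0,52],
  [0,-0.875,0,0,0,0,52],
  [0,-0.875,0,0,0,0,52],
  [0,-0.875,0,0,0,0,52],
  [0,-0.875,0,0,0,0,52],
  [0,-0.875,0,0,0,0,52],
])

```text
t: 78.95
tool_pos: [0.6068, 0.3623, 0.1377]
orientation: [0.002, 2.408, -0.0]
force: [0.6, -0.9, 0.9]
opening: 0.0515
gripper_force: 0.0
```

Request:
move_arm([
  [0,0,0,0,0,0,52],
  [0,0,0,0,0,0,52],
  [0,0,0,0,0,0,52],
  [0,0,0,0,0,0,52],
  [0,0,0,0,0,0,52],
  [0,0,0,0,0,0,52],
  [0,0,0,0,0,0,52],
  [0,0,0,0,0,0,52],
  [0,0,0,0,0,0,52],
  [0,0,0,0,0,0,52],
])

```text
t: 79.95
tool_pos: [0.6071, 0.363, 0.139]
orientation: [0.001, 2.41, -0.001]
force: [-0.5, 1.2, 0.4]
opening: 0.052
gripper_force: 0.0
```

```bash
python3 go.py .6074 .3643 .0321; python3 - <<'E'
from h import *
c=cam("scene"); W=pts(c); blobs(W,.03,.05,(.55,.70,.33,.42),15)
E
```

```text
t 79.95 pos [0.6071 0.363  0.139 ] tilt fwd -41.9 yaw 180.0 q [ 0.69  0.07  1.91 -0.72  0.7  -0.43] F [-0.5  1.2  0.4] open 0.052 gf 0.0
units [2.85 0.05 3.19]
up 25mm: [-0.668 -0.    -0.744] +x: [-0.744  0.001  0.668] +y: [ 0.     1.    -0.001]
240 rect c [616.3 368.8] size [98.5 35.8] ang 4.7 zmed 0.0399 xy [567. 350.] [664. 389.]
```

Request:
move_arm([
  [0,0,0,0.5,0.01,0.56,52],
  [0,0,0,0.5,0.01,0.56,52],
  [0,0,0,0.5,0.01,0.56,52],
  [0,0,0,0.5,0.01,0.56,52],
  [0,0,0,0.45,0.01,0.5,52],
  [0,0,0,0.25,0,0.28,52],
  [0,0,0,0.15,0,0.17,52],
  [0,0,0,0,0,0,52],
  [0,0,0,0,0,0,52],
  [0,0,0,0,0,0,20],
], force=25)

```text
t: 81.0
tool_pos: [0.6082, 0.3647, 0.0334]
orientation: [0.001, 2.408, 0.001]
force: [0.0, -0.5, -0.0]
opening: 0.0476
gripper_force: 0.0
```

Request:
move_arm([
  [0,0,0,0,0,0,20],
  [0,0,0,0,0,0,20],
  [0,0,0,0,0,0,20],
  [0,0,0,0,0,0,20],
  [0,0,0,0,0,0,20],
  [0,0,0,0,0,0,20],
  [0,0,0,0,0,0,20],
  [0,0,0,0,0,0,20],
  [0,0,0,0,0,0,20],
  [0,0,0,0,0,0,20],
])

```text
t: 82.0
tool_pos: [0.608, 0.3648, 0.0332]
orientation: [0.001, 2.408, 0.001]
force: [-3.5, -0.4, 5.9]
opening: 0.0367
gripper_force: 24.6
```

```bash
python3 go.py
```

```text
t 82.0 pos [0.608  0.3648 0.0332] tilt fwd -42.0 yaw 180.0 q [ 0.69  0.26  1.92 -0.94  0.55 -0.16] F [-3.5 -0.4  5.9] open 0.0367 gf 24.6
up 25mm: [-0.669  0.001 -0.743] +x: [-0.743  0.     0.669] +y: [0.001 1.    0.   ]
```

Request:
move_arm([
  [0,0,0,-0.669,0,-0.743,20],
  [0,0,0,-0.669,0,-0.743,20],
  [0,0,0,-0.669,0,-0.743,20],
  [0,0,0,-0.669,0,-0.743,20],
  [0,0,0,-0.669,0,-0.743,20],
  [0.669,0,0.743,0,0,0,20],
  [0.669,0,0.743,0,0,0,20],
  [0.669,0,0.743,0,0,0,20],
  [0,0.863,0,0,0,0,20],
  [0,0.863,0,0,0,0,20],
])

```text
t: 83.0
tool_pos: [0.6058, 0.3651, 0.1547]
orientation: [0.403, 2.569, -0.117]
force: [1.0, -0.2, -1.5]
opening: 0.0364
gripper_force: 24.5
```

Request:
move_arm([
  [0,0.863,0,0,0,0,20],
  [0,0.863,0,0,0,0,20],
  [0,0.863,0,0,0,0,20],
  [0,0.863,0,0,0,0,20],
  [0,0.863,0,0,0,0,20],
  [0,0.863,0,0,0,0,20],
  [0,0.863,0,0,0,0,20],
  [0,0.863,0,0,0,0,20],
  [0,0.863,0,0,0,0,20],
  [0,0.863,0,0,0,0,20],
])

```text
t: 84.0
tool_pos: [0.6076, 0.3639, 0.1567]
orientation: [-0.437, -2.754, -0.078]
force: [-0.2, -0.6, -2.1]
opening: 0.0364
gripper_force: 24.5
```

Request:
move_arm([
  [0,0.863,0,0,0,0,20],
  [0,0.863,0,0,0,0,20],
  [0,0.863,0,0,0,0,20],
  [0,0.863,0,0,0,0,20],
  [0,0.863,0,0,0,0,20],
  [0,0,0,0,0,0,20],
  [0,0,0,0,0,0,20],
  [0,0,0,0,0,0,20],
  [0,0,0,0,0,0,20],
  [0,0,0,0,0,0,20],
])

```text
t: 85.0
tool_pos: [0.608, 0.365, 0.1607]
orientation: [-0.366, -2.319, -0.158]
force: [-0.1, 0.3, -2.4]
opening: 0.0369
gripper_force: 24.5
```

```bash
python3 go.py .6168 .3651 .0567
```

```text
t 85.0 pos [0.608  0.365  0.1607] tilt fwd 45.8 yaw 162.0 q [ 0.26  1.21  0.3   0.53  2.26 -0.79] F [-0.1  0.3 -2.4] open 0.0369 gf 24.5
units [-3.21  0.1   2.66]
up 25mm: [ 0.717  0.002 -0.697] +x: [-0.664  0.309 -0.681] +y: [0.214 0.951 0.223]
```

Request:
move_arm([
  [0,0,0,-0.5,0.02,0.41,20],
  [0,0,0,-0.5,0.02,0.41,20],
  [0,0,0,-0.5,0.02,0.41,20],
  [0,0,0,-0.5,0.02,0.41,20],
  [0,0,0,-0.5,0.02,0.41,20],
  [0,0,0,-0.3,0,0.25,20],
  [0,0,0,-0.2,0,0.17,20],
  [0,0,0,-0.12,0,0.1,20],
  [0,0,0,-0.06,0,0.05,20],
  [0,0,0,0,0,0,20],
])

```text
t: 86.0
tool_pos: [0.6169, 0.365, 0.057]
orientation: [-0.365, -2.316, -0.159]
force: [1.4, 3.0, 5.4]
opening: 0.0361
gripper_force: 24.9
```

```bash
python3 go.py .6173 .3645 .0565
```

```text
t 86.0 pos [0.6169 0.365  0.057 ] tilt fwd 46.0 yaw 162.0 q [ 0.26  1.35  0.26  0.5   2.18 -0.85] F [1.4 3.  5.4] open 0.0361 gf 24.9
units [-0.03 -0.01 -0.  ]
up 25mm: [ 0.719  0.003 -0.695] +x: [-0.662  0.309 -0.683] +y: [0.212 0.951 0.224]
```

Request:
move_arm([
  [0,0,0,0,0,0,52],
  [0,0,0,0,0,0,52],
  [0,0,0,0,0,0,52],
  [0,0,0,0,0,0,52],
  [0,0,0,0.18,0,-0.174,52],
  [0,0,0,0.36,0,-0.35,52],
  [0,0,0,0.719,0,-0.695,52],
  [0,0,0,0.719,0,-0.695,52],
  [0,0,0,0.719,0,-0.695,52],
  [0,0,0,0.719,0,-0.695,52],
])

```text
t: 87.0
tool_pos: [0.6167, 0.3641, 0.1779]
orientation: [-0.367, -2.317, -0.157]
force: [-0.0, 0.5, -0.3]
opening: 0.0522
gripper_force: 0.0
```

Request:
move_arm([
  [0,-0.96,0,0,0,-0.2,52],
  [0,-0.96,0,0,0,-0.2,52],
  [0,-0.96,0,0,0,-0.2,52],
  [0,-0.96,0,0,0,-0.2,52],
  [0,-0.96,0,0,0,-0.2,52],
  [0,-0.96,0,0,0,-0.2,52],
  [0,-0.96,0,0,0,-0.2,52],
  [0,-0.96,0,0,0,-0.2,52],
  [0,0,0,0,0,-1,52],
  [0,0,0,0,0,-1,52],
])

```text
t: 88.0
tool_pos: [0.6306, 0.3596, 0.2614]
orientation: [0.492, 3.102, 0.001]
force: [0.1, -0.0, 0.8]
opening: 0.0522
gripper_force: 0.0
```

Request:
move_arm([
  [0,0,0,0,-0.8,-0.5,52],
  [0,0,0,0,-0.8,-0.5,52],
  [0,0,0,0,-0.8,-0.5,52],
  [0,0,0,0,-0.8,-0.5,52],
  [0,0,0,0,-0.8,-0.5,52],
  [0,0,0,0.9,0,0,52],
  [0,0,0,0.9,0,0,52],
  [0,0,0,0.9,0,0,52],
  [0,0,0,0.9,0,0,52],
  [0,0,0,0.9,0,0,52],
])

```text
t: 89.0
tool_pos: [0.4936, 0.2992, 0.3243]
orientation: [0.494, 3.1, 0.005]
force: [0.3, 0.1, -0.2]
opening: 0.0518
gripper_force: 0.0
```

```bash
python3 go.py; python3 - <<'E'
from h import *
c=cam("scene"); W=pts(c); save(c,"s9.png",1.25); B=(.5,.72,-.05,.46)
blobs(W,.088,.112,B,15)
c=cam("top"); W=pts(c); print("top"); blobs(W,.085,.112,B,15); blobs(W,.09,.11,(.5,.65,-.3,-.1))
E
```

```text
t 89.0 pos [0.4936 0.2992 0.3243] tilt fwd -0.1 yaw 161.9 q [ 0.46  0.05  1.41  0.    1.68 -0.8 ] F [ 0.3  0.1 -0.2] open 0.0518 gf 0.0
up 25mm: [-0.002  0.003 -1.   ] +x: [-0.951  0.311  0.003] +y: [0.311 0.951 0.002]
43 rect c [585.8  52.4] size [28.2 22. ] ang 24.7 zmed 0.0951 xy [571.  42.] [599.  66.]
49 rect c [601.1 130. ] size [26.4 21.8] ang 22.1 zmed 0.0953 xy [586. 118.] [614. 142.]
50 rect c [602.8 208.4] size [28.5 21.3] ang 18.8 zmed 0.0954 xy [590. 195.] [617. 221.]
51 rect c [601.  288.5] size [26.  21.7] ang 26.2 zmed 0.0967 xy [587. 277.] [613. 300.]
54 rect c [610.3 369. ] size [26.8 22.6] ang 58.6 zmed 0.0961 xy [594. 360.] [625. 382.]
top
37 rect c [597.1 282.9] size [21.5 23.3] ang 84.1 zmed 0.0969 xy [586. 272.] [609. 294.]
39 rect c [599.1 202.7] size [25.2 23.5] ang 38.5 zmed 0.0973 xy [586. 193.] [612. 217.]
35 rect c [598.  123.5] size [21.1 21.5] ang 51.9 zmed 0.0966 xy [586. 112.] [609. 134.]
38 rect c [582.6  48.2] size [23.4 21.4] ang 40.8 zmed 0.0974 xy [571.  37.] [596.  60.]
251 rect c [ 572.  -206.7] size [66.8 65.9] ang 39.4 zmed 0.0984 xy [ 539. -241.] [ 607. -174.]
```

View pics/s9.png

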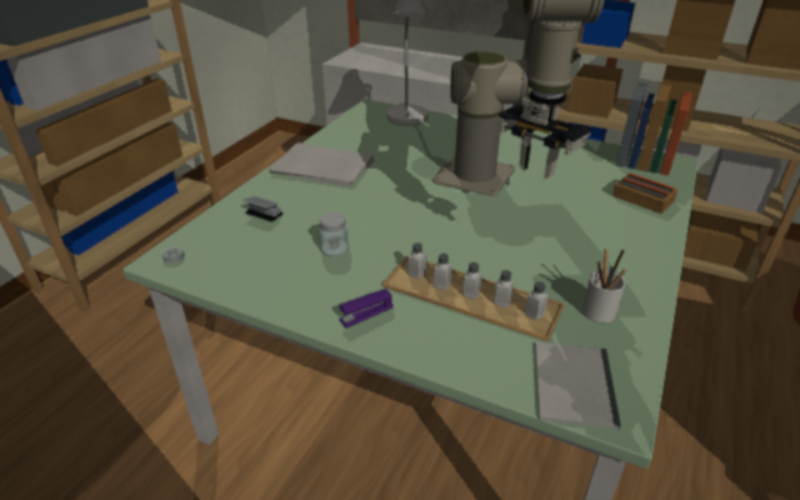

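All five bottles stand in the row at (417,260) to (539,300). The jar at (333,235) is capped and the desk is clear of erasers.

```bash
python3 -c "
from plant import close_job
print(close_job())"
```

```text
the job is handed in; nothing more can be done
None
```

The job is handed in at about 89 s, with no score returned: the three erasers I found are in the jar, the cap is screwed fully on (it dropped straight into the thread, so no turning back was needed), all five bottles stand in the tray (one already-standing bottle is about 12 mm off the middle line, where it started), and the pencil cup, stapler and hole punch were left alone.

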